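Load the sprung dish holder on the windy balcony

TASK

Swing the keeper arm well clear of the sprung dish holder, then pile in the deep dish, the shallow dish on it and the bamboo lid on top, pushing the pile down until the lid is flush with the tops of the steel corners or lower and stays there. Then swing the keeper arm back straight over the middle of the lid, so that the wind cannot take it. Keep the dishes and lid level, and leave the long dish and everything else where it is.

Things in the scene. Friction and masses are not known exactly. Their poses are not given: they have to be found in the camera images.
- holder: Fixed sprung dish holder: bamboo base board 215 x 110 x 15 mm with four upright steel corner angles that guide a pile 110 mm long (holder x) and 58 mm wide (holder y) with 5 mm play at each end and 4 mm at each side. Origin: on the ledge under the middle of the pile; z up. The corner legs reach 20 mm along the long sides: each long side is open for its middle 80 mm, from base to top, as room for fingers.
- holder_mouth (a point): Middle of the holder at the height of the corner tops, 117 mm above the ledge, where the straight part of the steel corners ends. Outward-flared lead-in lips on the corners rise 6 mm above this.
- platform_top (a point): Centre of the upper face of the sprung bamboo platform (104 x 48 mm, 8 mm thick) between the corners. Empty it stands 12 mm below the corner tops, 105 mm above the ledge.
- platform (a joint): How far the platform has sunk, m: 0 empty and up, 0.080 hard stop. Spring 68 N/m, no preload, and 2 N of guide friction. A pile does not sink far enough by its own weight; pushed down, the complete pile stays where it is left. 0.072 brings the complete pile's top flush with the corner tops. A lone dish pushed near flush also stays.
- keeper (a joint): Angle of the keeper arm, rad: 0 = over the middle of the holder (pointing to holder -x), growing clockwise seen from above (towards holder +y), stop at 2.0. Stays where it is left. A dark steel bar 18 mm wide, 12 mm high, on a vertical hinge; its underside is 8 mm above the corner tops, so it passes over the complete pile only when that is pressed down.
- keeper_hinge (a point): Point on the keeper arm's vertical hinge axis, on a dark post at the holder's end: holder (x, y) = (115, 0) mm; the post is 143 mm tall. The arm reaches 124 mm from this axis.
- keeper_knob (a point): Centre of the upright round wooden knob on the keeper arm, 18 mm in diameter and 42 mm tall (from 137 to 179 mm above the ledge), 115 mm from the hinge axis; over the middle of the holder at keeper angle 0. This point is 158 mm above the ledge.
- deep_mid (a point): Centre, half-way up, of the deep white ceramic dish: open rectangular dish 110 (its x) x 58 (its y) x 36 mm high, walls and floor 6 mm, about 0.22 kg. z up.
- shallow_mid (a point): Centre, half-way up, of the shallow white ceramic dish: 110 (its x) x 58 (its y) x 26 mm high, walls and floor 6 mm, about 0.18 kg. z up.
- lid_mid (a point): Centre, half-way up, of the bamboo lid: a solid flat block 110 (its x) x 58 (its y) x 22 mm thick with fine lengthwise grooves on top, about 0.1 kg. z up.
- longdish_mid (a point): Bystander: centre, half-way up, of a longer white dish 165 (its x) x 58 x 36 mm that does not fit the holder.
- flask: Bystander: steel vacuum flask, 74 mm in diameter, 220 mm tall; origin under its centre.
- tumbler: Bystander: steel tumbler, rim 68 mm in diameter, 80 mm tall; origin under its centre.
- gourd: Bystander: calabash gourd on top of a three-level round bamboo stand (260 mm across at the foot, levels at 20, 144 and 254 mm) that is fixed off to the side; 82 mm across, 98 mm tall; origin under its centre.
- bombilla: Bystander: steel bombilla, 165 mm long (its x), lying on the stand's middle level; origin on its underside.
- brush: Bystander: brush, 150 mm long (its x), lying on the stand's middle level; origin under its middle.
- jar: Bystander: glass jar with screw lid on the stand's lowest level, 68 mm across, 90 mm tall; origin under its centre.
- saucer: Bystander: ceramic saucer on the stand's lowest level, 96 mm across; origin under its centre.
Not all that is in view belongs to the job. What is meant by the part that bears lid_mid is not green, red or turquoise, and is the smaller of those in its own colour.

How it is judged:
By the outcome, as a careful person would: the job done as asked, in the order asked, and still so for the second after the job is handed in, with the robot touching nothing.
It also fails if it takes over 72 s, if anything falls off the work surface, if the arm or the gripper's body presses on something with over 40 N, if the wrist force passes 120 N, or if a joint passes its speed limit or range.

ROBOT

A 7-joint arm with a two-finger parallel gripper is mounted at the origin on the work surface. World frame = base frame: x ahead of the robot, y to its left, z up, the work surface at z = 0. Lengths are in m, angles in degrees, forces in N, time in s.
With the tool pointing down it reaches from about 0.4 to 0.925 m from the base axis. Payload 5.6 kg.
Tool frame: the origin (TCP) lies at the very end of the fingers, on their centre line; the grasp point (between the pads) lies 19 mm behind it; z points along the fingers, y is the direction in which the jaws open and shut (so a half turn about z gives the same grasp; the last joint's range is limited). The gripper opens to 85 mm and grips with 20 to 120 N. Pads are 22 mm wide; open, the fingers measure 114 mm over their backs; the gripper's body (76 mm by 85 mm) begins 54 mm behind the grasp point. The pads swing forward as they close: fully open they stand 13 mm farther back than shut.
Start: joints at [68.182, 26.786, -0.665, 91.828, 0.344, 61.387, -3.226], TCP at [0.215, -0.613, 0.231] pointing down, gripper open.
Joint ranges: [-144.91, 144.91], [-17.63, 115.5], [-89.93, 88.59], [15.96, 139.68], [-74.01, 254.01], [8.47, 105.57], [-167.45, 167.45]. Speed limits (degrees/s): [147.25, 147.25, 180, 180, 180, 180, 180].

INTERFACE

Orientations are given as a 3x3 rotation matrix whose columns are the frame's x, y, z axes.
In Python, from bench import manip, cams gives the robot as it stands. The module is installed in compiled form; this text tells all that it offers.
- The arm moves only by the shell command python3 -m crank 'ROWS' [OPENING] [FORCE]. ROWS is JSON, a list of rows, each an object with "slide": the shift along the tool's x, y, z in m, a list of three; "twist": the turn about the tool's z in rad. A call has 1 to 20 rows; each row is the pose to reach, as a shift and turn from the pose measured when the call began, along the tool's axes at that moment; what a row does not reach only later rows make up. A row lasts 1/8 s, in which the tool goes at most 62.5 mm and 10.7 degrees, less where a joint would pass 70% of its speed; a pose out of reach is approached as far as the arm can. A call with a gripper value outside its range is refused whole. OPENING is the closure, from 0 (fully open) to 1 (shut), set as the call begins (- or left out, the last holds). The fingers move at their own pace and stop on an object; FORCE is the grip in N (left out, the last holds). Time passes only in rows, so rows that repeat a pose let the fingers close. It gives the time, the measured TCP pose, the force and the opening at its end, in the units of the state.
- manip.sense(): the state, without advancing time (a new reading comes with each control period).
- cams.read_camera(name): name is "scene" or "top"; returns a dict with "img" (384x512x3 uint8, blue, green, red), "camera_matrix" (3x3 intrinsics, pixels), "R" (3x3) and "t" (3): a world point X has camera coordinates R X + t. Camera axes: x right, y down, z forward; pixel columns grow to the right and rows downward; lengths in m; the calibration is good to about 2 mm. A picture is of the moment at which its call begins. There is no depth.
- manip.job_done(): hands the job in, once; it reports no verdict.
The state is a dict: "clock": time; "joints": joint angles; "joint_velocities": joint speeds; "tau": joint torques, N m; "tcp_pos": TCP position; "tool_rot": TCP orientation; "ft_force": force on the tool from outside, world axes, zero at the start; "torque": the same for the moment, N m; "opening": opening from 0.0 (shut) to 1.0 (fully open).
Only numpy, scipy, OpenCV 4.12 (cv2) and the standard library are available. Lean on these libraries where they do the work, as an engineer would, in place of code of your own. Each camera call takes 0.05 s, during which the arm holds its last target.

## Working session

There is one attempt and no reset: what is moved stays moved. The work goes in short steps, Python scripts to look and compute and a shell command to move; the robot and the scene stay as the last step left them, time stands still between calls to the robot, and variables do not carry over. Pictures are saved under pics/ and viewed, and the job is handed in when it is done.

```bash
mkdir -p pics; ls
python3 - <<'E'
from bench import manip, cams
import cv2,numpy as np
s=manip.sense(); print({k:np.round(v,3).tolist() for k,v in s.items()})
for n in("scene","top"):
    c=cams.read_camera(n); cv2.imwrite(f"pics/{n}0.png",c["img"]); print(n,c["camera_matrix"].tolist(),np.round(c["R"],4).tolist(),np.round(c["t"],4).tolist())
E
```

```text
pics
{'clock': 0.0, 'joints': [68.182, 26.835, -0.663, 91.884, 0.343, 61.386, -3.227], 'joint_velocities': [-0.122, 0.061, 0.141, -0.011, 0.018, -0.021, 0.007], 'tau': [-0.0, -53.238, 0.021, -25.13, 0.011, 0.008, -0.0], 'tcp_pos': [0.215, -0.613, 0.23], 'tool_rot': [[0.944, 0.331, -0.001], [0.331, -0.944, 0.002], [-0.0, -0.002, -1.0]], 'ft_force': [0.538, 0.092, -0.635], 'torque': [-0.022, 0.002, 0.002], 'opening': 1.0}
scene [[360.46205729886293, 0.0, 257.32334896794526], [0.0, 360.46205729886293, 190.94470502598537], [0.0, 0.0, 1.0]] [[-0.8008, 0.5989, -0.0055], [0.3316, 0.4357, -0.8368], [-0.4988, -0.6719, -0.5475]] [0.3886, -0.0174, 1.6353]
top [[452.4923430411916, 0.0, 254.32952330684827], [0.0, 452.4923430411916, 186.92838108436362], [0.0, 0.0, 1.0]] [[0.0025, -1.0, 0.0011], [-0.9781, -0.0027, -0.2083], [0.2083, -0.0005, -0.9781]] [0.0013, 0.4997, 1.4871]
```

Run:
```python
import cv2
for n in("scene","top"):
    i=cv2.imread(f"pics/{n}0.png"); cv2.imwrite(f"pics/{n}0b.png",cv2.resize(i,(800,600),interpolation=cv2.INTER_CUBIC))
```

```text
(no output)
```

View pics/scene0b.png

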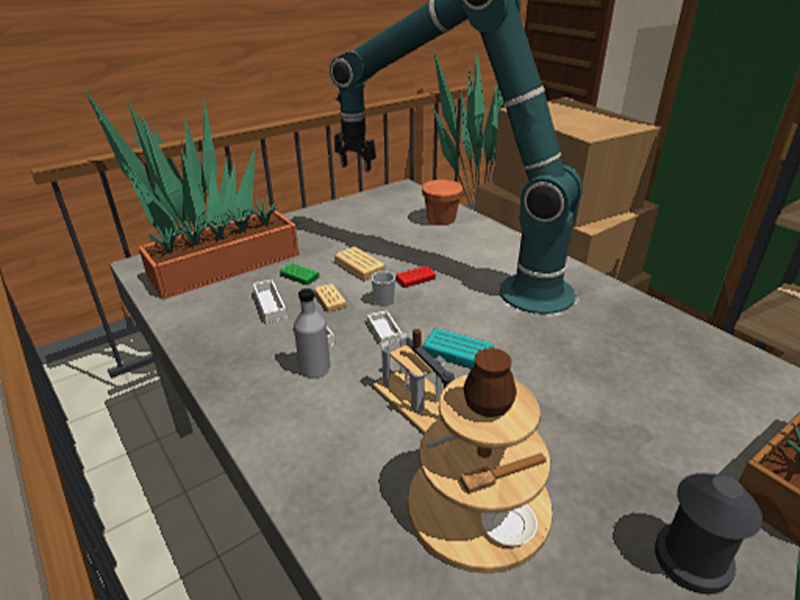

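View pics/top0b.png

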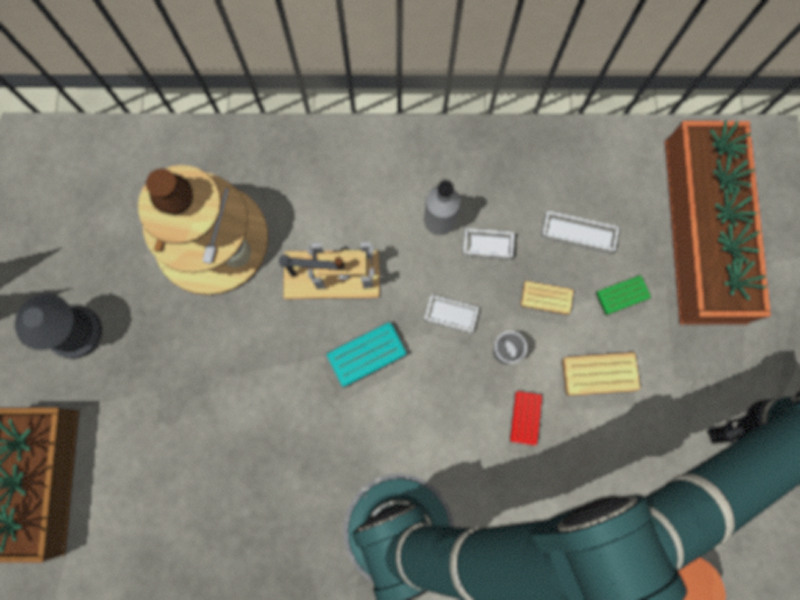

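The top view (800x600 picture) shows the holder at about (330,270), its keeper hinge on the left at (290,265), and the keeper arm lying over it. There are two short white dishes at (490,243) and (452,313), and the long dish is at (580,231). The lid candidates are bamboo small (548,297), bamboo large (602,373), green (624,295), red (527,417) and turquoise (367,353). The small bamboo one fits: it isn't green, red or turquoise, and it is the smaller of its colour. Next I'll enlarge and measure.

```bash
cat > h.py <<'E'
import cv2,numpy as np
from bench import manip,cams
def cam(n): return cams.read_camera(n)
def ray(c,uv,z):
    K,R,t=c["camera_matrix"],np.array(c["R"]),np.array(c["t"])
    d=R.T@np.linalg.solve(K,[uv[0],uv[1],1.]); o=-R.T@t
    return o+d*(z-o[2])/d[2]
def proj(c,X):
    p=c["camera_matrix"]@(np.array(c["R"])@X+np.array(c["t"])); return p[:2]/p[2]
def crop(c,x0,y0,x1,y1,f,name):
    cv2.imwrite("pics/"+name,cv2.resize(c["img"][y0:y1,x0:x1],None,fx=f,fy=f,interpolation=cv2.INTER_CUBIC))
E
python3 - <<'E'
from h import *
t=cam("top"); s=cam("scene")
crop(t,270,125,420,235,5,"t1.png"); crop(t,170,140,270,210,8,"t2.png"); crop(s,155,155,285,235,6,"s1.png"); crop(s,230,200,310,280,7,"s2.png")
E
```

```text
(no output)
```

View pics/t1.png

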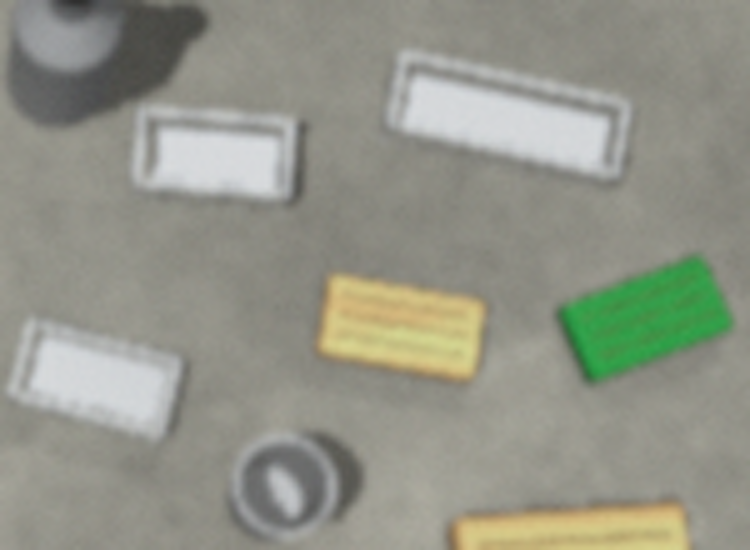

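View pics/t2.png

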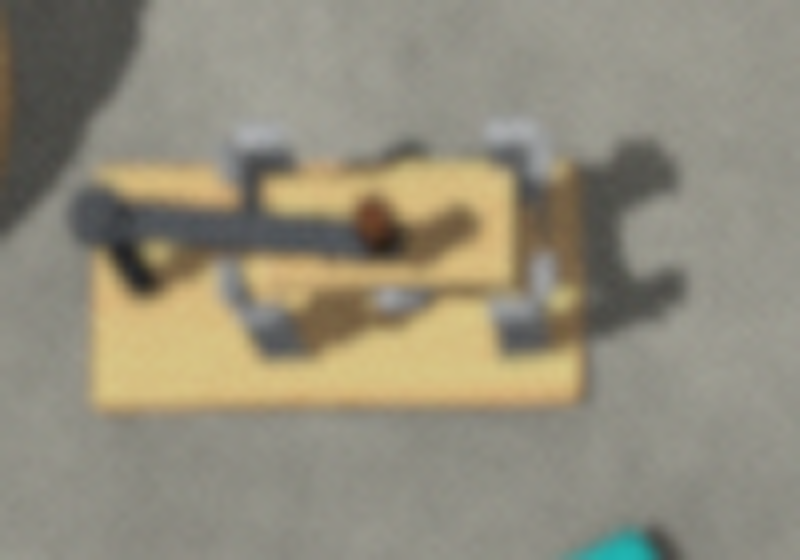

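View pics/s1.png

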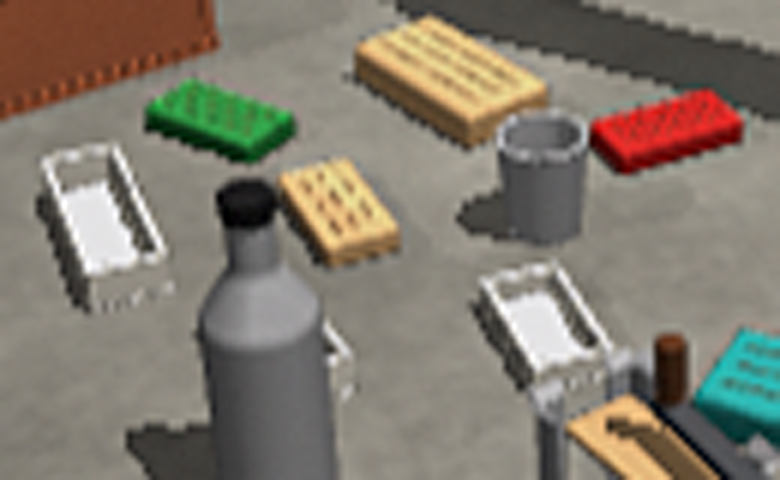

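View pics/s2.png

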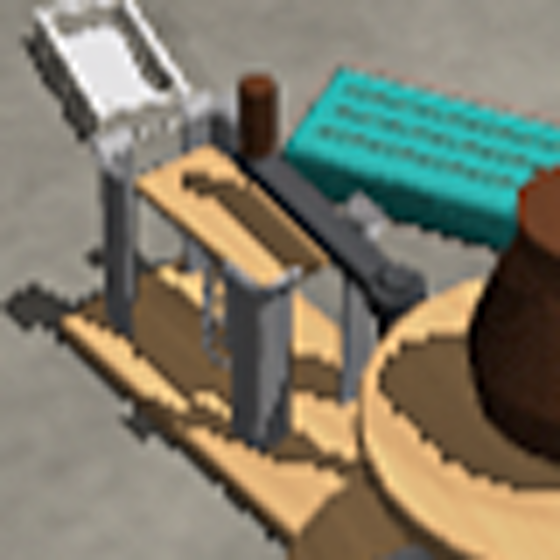

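Close up, the bamboo block in t1 (400,327), which is small bamboo, is the lid. Its larger bamboo sibling is at the bottom edge. The arm is roughly at angle 0 over the holder. Dish A (t1 at 215,153) shows wider inner shadows, like the long dish, so it's probably the deep one. Dish B (t1 at 97,378) looks shallow. I'll measure contours and heights.

```bash
cat > meas.py <<'E'
from h import *
def corners(c,mask,roi):
    x0,y0,x1,y1=roi; m=np.zeros_like(mask); m[y0:y1,x0:x1]=mask[y0:y1,x0:x1]
    k=cv2.findContours(m,cv2.RETR_EXTERNAL,cv2.CHAIN_APPROX_NONE)[0]; k=max(k,key=cv2.contourArea)
    return cv2.minAreaRect(k), k
if __name__=="__main__":
    t=cam("top"); s=cam("scene")
    for n,c in(("top",t),("scene",s)): print(n,"pos",-np.array(c["R"]).T@np.array(c["t"]))
    hsv=cv2.cvtColor(t["img"],cv2.COLOR_BGR2HSV)
    white=((hsv[...,2]>172)&(hsv[...,1]<40)).astype(np.uint8)
    yel=((hsv[...,1]>70)&(hsv[...,0]>8)&(hsv[...,0]<32)&(hsv[...,2]>120)).astype(np.uint8)
    for n,m,roi in (("A",white,(292,142,335,170)),("B",white,(265,182,312,218)),("long",white,(342,130,402,165)),("lid",yel,(328,175,372,205)),("biglid",yel,(355,220,415,258)),("board",yel,(178,155,248,196))):
        r,k=corners(t,m,roi); bp=cv2.boxPoints(r)
        for z in (0.022,0.026,0.036) if n!="board" else (0.015,):
            P=np.array([ray(t,p,z) for p in bp]); e=np.linalg.norm(np.diff(P[:3],axis=0),axis=1)*1000
            d=(P[1]-P[0]) if e[0]>e[1] else (P[2]-P[1])
            print(n,z,"c",np.round(P.mean(0),4),"size",np.round(sorted(e),1),"yaw",round(np.degrees(np.arctan2(d[1],d[0]))%180,1), "px",np.round(r[0],1))
E
python3 meas.py
```

```text
top pos [0.17897742 0.00339176 1.55858724]
scene pos [1.13265239 0.87357497 0.88281828]
A 0.022 c [ 0.6202 -0.2022  0.022 ] size [ 54.9 109.7] yaw 90.2 px [312.5 155.5]
A 0.026 c [ 0.619  -0.2016  0.026 ] size [ 54.8 109.4] yaw 90.2 px [312.5 155.5]
A 0.036 c [ 0.6162 -0.2003  0.036 ] size [ 54.4 108.7] yaw 90.2 px [312.5 155.5]
B 0.022 c [ 0.4604 -0.1145  0.022 ] size [ 58.1 108.9] yaw 75.8 px [288.2 200.1]
B 0.026 c [ 0.4596 -0.1142  0.026 ] size [ 57.9 108.6] yaw 75.8 px [288.2 200.1]
B 0.036 c [ 0.4578 -0.1134  0.036 ] size [ 57.6 107.9] yaw 75.8 px [288.2 200.1]
long 0.022 c [ 0.6447 -0.4046  0.022 ] size [ 43.8 154.7] yaw 77.8 px [369.6 149. ]
long 0.026 c [ 0.6435 -0.4035  0.026 ] size [ 43.6 154.2] yaw 77.8 px [369.6 149. ]
long 0.036 c [ 0.6405 -0.4009  0.036 ] size [ 43.4 153.2] yaw 77.8 px [369.6 149. ]
lid 0.022 c [ 0.4959 -0.3283  0.022 ] size [ 60.1 112.2] yaw 79.5 px [349.7 190.1]
lid 0.026 c [ 0.4951 -0.3274  0.026 ] size [ 59.9 111.9] yaw 79.5 px [349.7 190.1]
lid 0.036 c [ 0.493  -0.3253  0.036 ] size [ 59.5 111.2] yaw 79.5 px [349.7 190.1]
biglid 0.022 c [ 0.3276 -0.439   0.022 ] size [ 85.3 165. ] yaw 94.2 px [384.4 238.9]
biglid 0.026 c [ 0.3272 -0.4378  0.026 ] size [ 85.  164.6] yaw 94.2 px [384.4 238.9]
biglid 0.036 c [ 0.3262 -0.4349  0.036 ] size [ 84.5 163.5] yaw 94.2 px [384.4 238.9]
board 0.015 c [0.5496 0.1535 0.015 ] size [110.4 215.8] yaw 91.3 px [211.3 175.3]
```

Run:
```python
from h import *
t=cam("top")
def big(c,x0,y0,x1,y1,f):
    im=cv2.resize(c["img"][y0:y1,x0:x1],None,fx=f,fy=f,interpolation=cv2.INTER_CUBIC)
    im=np.clip(im.astype(float)*1.0,0,255).astype(np.uint8)
    for u in range(x0,x1,5): cv2.putText(im,str(u),(int((u-x0+.5)*f),10),0,.35,(0,0,255)); cv2.line(im,(int((u-x0+.5)*f),12),(int((u-x0+.5)*f),18),(0,0,255))
    for v in range(y0,y1,5): cv2.putText(im,str(v),(0,int((v-y0+.5)*f)),0,.35,(0,0,255)); cv2.line(im,(22,int((v-y0+.5)*f)),(28,int((v-y0+.5)*f)),(0,0,255))
    return im
a=big(t,290,138,340,175,11); b=big(t,262,180,312,217,11)
cv2.imwrite("pics/A1.png",a); cv2.imwrite("pics/B1.png",b)
```

```text
(no output)
```

View pics/A1.png

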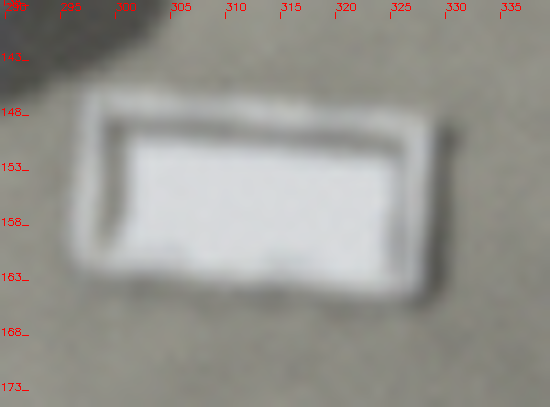

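View pics/B1.png

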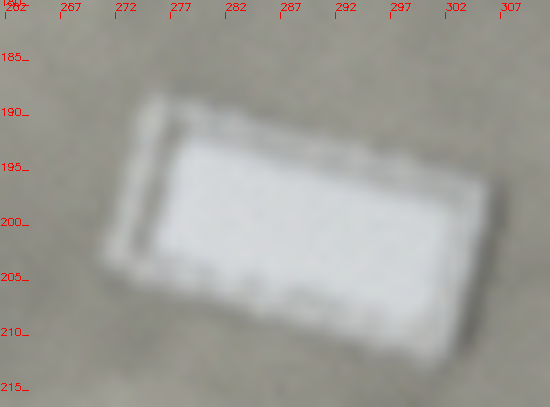

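Crop A1 shows A's rim corners at about (82,92), (440,115), (425,297), (70,268), with a wide dark inner wall. In B1, B's corners are at about (147,95), (493,180), (452,362), (103,262), with narrow inner walls. I'll measure both again on upsampled masks and check B's height in the scene view.

```bash
cat > m2.py <<'E'
from h import *
def rect(c,roi,kind,th,f=8):
    x0,y0,x1,y1=roi
    im=cv2.resize(c["img"][y0:y1,x0:x1],None,fx=f,fy=f,interpolation=cv2.INTER_CUBIC)
    if kind=="w": g=im.min(2); m=(g>th)
    else:
        m=(im[...,2].astype(int)-im[...,0]>th)
    m=cv2.morphologyEx(m.astype(np.uint8),cv2.MORPH_CLOSE,np.ones((2*f,2*f)))
    k=max(cv2.findContours(m,cv2.RETR_EXTERNAL,cv2.CHAIN_APPROX_NONE)[0],key=cv2.contourArea)
    h=cv2.convexHull(k)[:,0].astype(float)
    return (h+.5)/f-.5+[x0,y0]
def fit(c,h,z):
    P=np.array([ray(c,p,z) for p in h]); r=cv2.minAreaRect((P[:,:2]*1000).astype(np.float32))
    b=cv2.boxPoints(r); e=[b[1]-b[0],b[2]-b[1]]; l=max(e,key=np.linalg.norm)
    return np.round(np.array(r[0])/1000,4),np.round(sorted(r[1]),1),round(float(np.degrees(np.arctan2(l[1],l[0]))%180),1)
if __name__=="__main__":
    t=cam("top")
    for th in(155,165):
        for n,roi,z in(("A",(290,138,340,175),.036),("B",(262,180,312,217),.026)):
            print(n,th,fit(t,rect(t,roi,"w",th),z))
    for th in(40,60): print("lid",th,fit(t,rect(t,(326,172,374,208),"y",th),.022))
    s=cam("scene")
    a=cv2.resize(s["img"][195:230,230:265],None,fx=14,fy=14,interpolation=cv2.INTER_CUBIC); cv2.imwrite("pics/B2.png",a)
    a=cv2.resize(s["img"][180:225,195:225],None,fx=13,fy=13,interpolation=cv2.INTER_CUBIC); cv2.imwrite("pics/A2.png",a)
E
python3 m2.py
```

```text
A 155 (array([ 0.6182, -0.1994]), array([ 63.2, 112.5]), 85.0)
B 155 (array([ 0.4596, -0.1146]), array([ 62.7, 113.2]), 74.9)
A 165 (array([ 0.6181, -0.1996]), array([ 60.9, 110.5]), 84.8)
B 165 (array([ 0.4593, -0.1147]), array([ 59.3, 111. ]), 74.8)
lid 40 (array([ 0.4957, -0.3289]), array([ 61.9, 113. ]), 79.4)
lid 60 (array([ 0.4958, -0.3289]), array([ 57.5, 108.5]), 79.4)
```

View pics/B2.png

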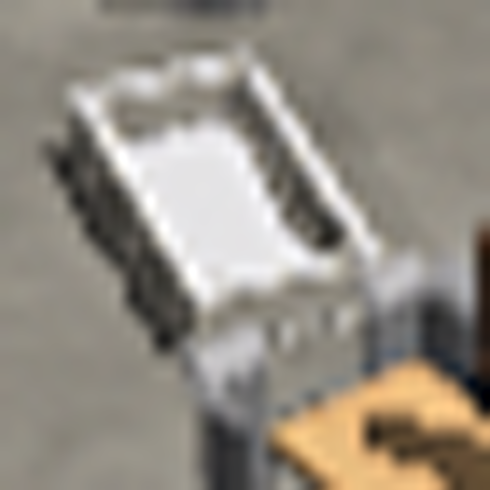

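View pics/A2.png

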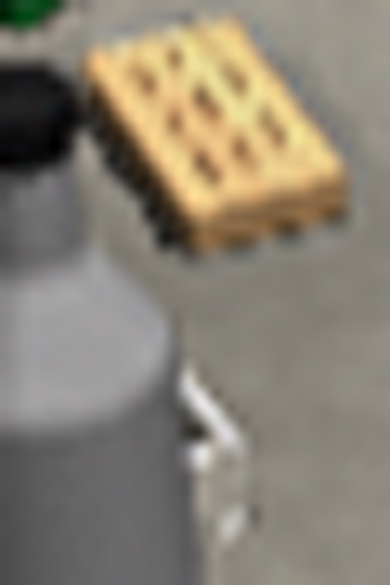

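Run:
```python
from m2 import *
from scipy.optimize import least_squares
t=cam("top"); s=cam("scene")
def tri(u,v):
    r=least_squares(lambda X:np.r_[proj(t,X)-u,proj(s,X)-v],[.5,-.2,.03]); return np.round(r.x,4),round(float(np.abs(r.fun).max()),2)
T=lambda x,y,x0,y0,f:np.array([x0+x/f-.5,y0+y/f-.5])
# B rim corners: scene TL=(72,92) far; which world corner: test each pairing
tc={"TL":(147,95),"TR":(493,180),"BR":(452,362),"BL":(103,262)}
for n,p in(("c1",(72,92)),("c2",(243,52)),("c3",(378,250))):
    for k,q in tc.items(): 
        X,e=tri(T(*q,262,180,11),T(*p,230,195,14))
        if e<2: print("B",n,k,X,e)
ta={"TL":(82,92),"TR":(440,115),"BR":(425,297),"BL":(70,268)}
for k,q in ta.items():
    X,e=tri(T(*q,290,138,11),T(245,440,195,180,13))
    if e<2: print("A",k,X,e)
for z in(.026,.036):
    for n,c,y in(("A",np.array([.618,-.1995]),84.9),("B",np.array([.4595,-.1147]),74.9)):
        for a,b in((1,1),(1,-1),(-1,-1),(-1,1)):
            th=np.radians(y);R=np.array([[np.cos(th),-np.sin(th)],[np.sin(th),np.cos(th)]])
            X=np.r_[c+R@[a*.055,b*.029],z]; X0=np.r_[X[:2],0]
            f,x0,y0=(13,195,180) if n=="A" else (14,230,195)
            print(n,z,np.round((proj(s,X)-[x0,y0]+.5)*f),np.round((proj(s,X0)-[x0,y0]+.5)*f))
```

```text
B c1 TR [ 0.4736 -0.1761  0.0252] 0.4
B c2 TL [ 0.4852 -0.0651  0.1042] 0.15
B c2 BR [ 0.4175 -0.1634  0.0227] 0.13
B c3 BL [ 0.4481 -0.0545  0.0265] 0.08
A BL [ 0.5936 -0.1422  0.0351] 0.16
A 0.026 [248. 465.] [254. 533.]
A 0.026 [ 72. 528.] [ 80. 596.]
A 0.026 [-72. 345.] [-63. 412.]
A 0.026 [ 97. 289.] [104. 355.]
B 0.026 [386. 250.] [387. 322.]
B 0.026 [194. 296.] [197. 369.]
B 0.026 [69. 89.] [ 72. 160.]
B 0.026 [252.  48.] [253. 118.]
A 0.036 [246. 439.] [254. 533.]
A 0.036 [ 69. 501.] [ 80. 596.]
A 0.036 [-76. 319.] [-63. 412.]
A 0.036 [ 94. 263.] [104. 355.]
B 0.036 [386. 221.] [387. 322.]
B 0.036 [193. 268.] [197. 369.]
B 0.036 [68. 61.] [ 72. 160.]
B 0.036 [251.  20.] [253. 118.]
```

A triangulates to 35 mm rim height, so it's the deep dish. B gives 25 mm, so it's the shallow one. Now the holder.

Run:
```python
from h import *
t=cam("top"); s=cam("scene")
crop(t,176,152,250,194,10.8,"t3.png"); crop(s,238,205,296,265,10,"s3.png")
```

```text
(no output)
```

View pics/t3.png

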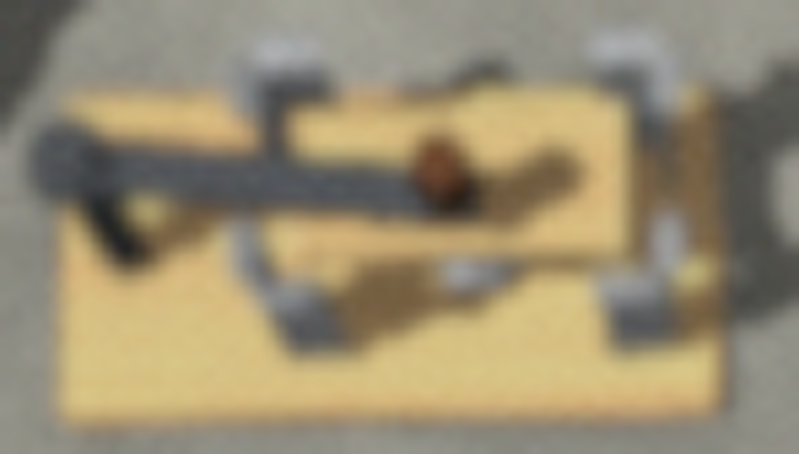

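View pics/s3.png

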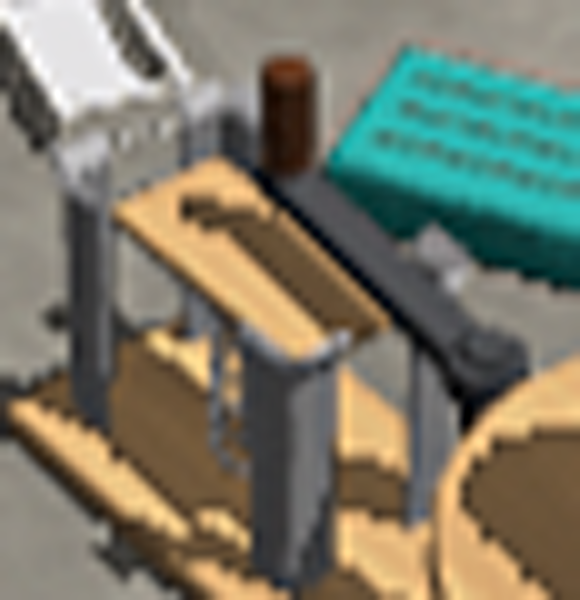

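Run:
```python
from h import *
from scipy.optimize import least_squares
t=cam("top"); s=cam("scene")
T=lambda x,y,x0,y0,f:np.array([x0+x/f-.5,y0+y/f-.5])
def tri(n,u,v):
    u=T(*u,176,152,10.8);v=T(*v,238,205,10)
    r=least_squares(lambda X:np.r_[proj(t,X)-u,proj(s,X)-v],[.5,.2,.1]); print(n,np.round(r.x,4),round(float(np.abs(r.fun).max()),2))
tri("knobtop",(440,157),(289,68)); tri("knobbase",(440,190),(289,162)); tri("post",(68,162),(497,352))
tri("plat +x-y",(632,92),(115,210)); tri("plat -x-y",(632,252),(220,155))
for p in((62,92),(722,92),(722,415),(60,422)): print("board",np.round(ray(t,T(*p,176,152,10.8),.015),4))
for lz in(.015,.02,.03):
  P=lambda p,h:np.round(ray(t,T(*p,176,152,10.8),lz+h),4)
  print(lz,"knob",P((440,157),.179),"post",P((68,162),.143),"plat",P((632,92),.105),P((632,252),.105),
   "lips",P((255,42),.123),P((680,42),.123),P((235,235),.123),P((685,235),.123))
```

```text
knobtop [0.5397 0.1232 0.1773] 0.18
knobbase [0.54   0.1257 0.1397] 0.1
post [0.5476 0.2386 0.1386] 0.35
plat +x-y [0.578  0.0722 0.1043] 0.83
plat -x-y [0.5289 0.0705 0.1036] 0.27
board [0.6042 0.261  0.015 ]
board [0.6048 0.0451 0.015 ]
board [0.497  0.0443 0.015 ]
board [0.4941 0.2576 0.015 ]
0.015 knob [0.5358 0.1214 0.194 ] post [0.5434 0.2345 0.158 ] plat [0.5758 0.0697 0.12  ] [0.5256 0.0691 0.12  ] lips [0.5861 0.1828 0.138 ] [0.5865 0.0546 0.138 ] [0.5262 0.1871 0.138 ] [0.5266 0.0525 0.138 ]
0.02 knob [0.5345 0.121  0.199 ] post [0.5421 0.2337 0.163 ] plat [0.5744 0.0695 0.125 ] [0.5244 0.0689 0.125 ] lips [0.5847 0.1822 0.143 ] [0.585  0.0544 0.143 ] [0.525  0.1865 0.143 ] [0.5253 0.0523 0.143 ]
0.03 knob [0.5319 0.1201 0.209 ] post [0.5395 0.2321 0.173 ] plat [0.5716 0.069  0.135 ] [0.522  0.0684 0.135 ] lips [0.5818 0.1809 0.153 ] [0.5822 0.0541 0.153 ] [0.5225 0.1852 0.153 ] [0.5229 0.052  0.153 ]
```

Triangulated heights (knob top 0.177, platform 0.104) put the ledge at about z = 0. The keeper hinge is at about (0.548,0.239) and the knob at about (0.540,0.1245). Their distance apart, 114 mm, matches the 115 mm given. Next I'll go over the knob.

```bash
cat > go.py <<'E'
import sys
from h import *
# args: x y z yaw_of_tool_x(deg); prints slide and twist
def to(p,yaw):
    s=manip.sense(); R=np.array(s["tool_rot"]); d=R.T@(np.array(p)-np.array(s["tcp_pos"]))
    cur=np.arctan2(R[1,0],R[0,0]); tw=-(np.radians(yaw)-cur); tw=(tw+np.pi)%(2*np.pi)-np.pi
    return np.round(d,4).tolist(),round(float(tw),4)
if __name__=="__main__":
    a=list(map(float,sys.argv[1:]))
    s=manip.sense(); print(s["clock"],np.round(s["tcp_pos"],4),np.round(s["ft_force"],1),round(s["opening"],3), np.round(s["joints"],1))
    for i in range(0,len(a),4): print(to(a[i:i+3],a[i+3]))
E
python3 go.py .5398 .1245 .23 90  .5398 .1245 .146 90
```

```text
0.75 [ 0.2154 -0.6133  0.2313] [0.1 0.3 0.8] 1.001 [68.2 26.8 -0.7 91.8  0.3 61.4 -3.2]
([0.5505, -0.5886, 0.0013], -1.2331)
([0.5505, -0.5886, 0.0853], -1.2331)
```

```bash
python3 -m crank '[{"slide":[0.55,-0.588,0],"twist":-1.233},{"slide":[0.55,-0.588,0],"twist":-1.233},{"slide":[0.55,-0.588,0],"twist":-1.233},{"slide":[0.55,-0.588,0],"twist":-1.233},{"slide":[0.55,-0.588,0],"twist":-1.233},{"slide":[0.55,-0.588,0],"twist":-1.233},{"slide":[0.55,-0.588,0],"twist":-1.233},{"slide":[0.55,-0.588,0],"twist":-1.233},{"slide":[0.55,-0.588,0],"twist":-1.233},{"slide":[0.55,-0.588,0],"twist":-1.233},{"slide":[0.55,-0.588,0],"twist":-1.233},{"slide":[0.55,-0.588,0],"twist":-1.233},{"slide":[0.55,-0.588,0],"twist":-1.233},{"slide":[0.55,-0.588,0],"twist":-1.233},{"slide":[0.55,-0.588,0],"twist":-1.233},{"slide":[0.55,-0.588,0],"twist":-1.233}]' 0.4; python3 go.py .5398 .1245 .146 90
python3 - <<'E'
from h import *
t=cam("top"); s=cam("scene")
crop(t,170,130,270,205,7,"t4.png"); crop(s,210,160,310,260,6,"s4.png")
E
```

```text
clock: 2.75
tcp_pos: [0.5394, 0.1219, 0.2312]
tool_rot: [[0.003, 1.0, -0.0], [1.0, -0.003, -0.001], [-0.001, -0.0, -1.0]]
ft_force: [0.6, -0.3, -0.8]
opening: 0.603
2.75 [0.5394 0.1219 0.2312] [ 0.6 -0.3 -0.8] 0.603 [ 13.   22.1 -36.5 103.7  15.2  59.1 -29.5]
([0.0028, 0.0004, 0.0852], -0.0026)
```

View pics/t4.png

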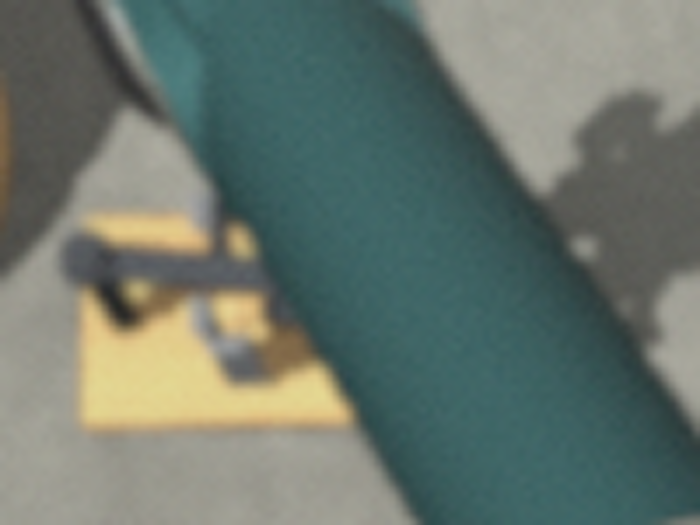

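View pics/s4.png

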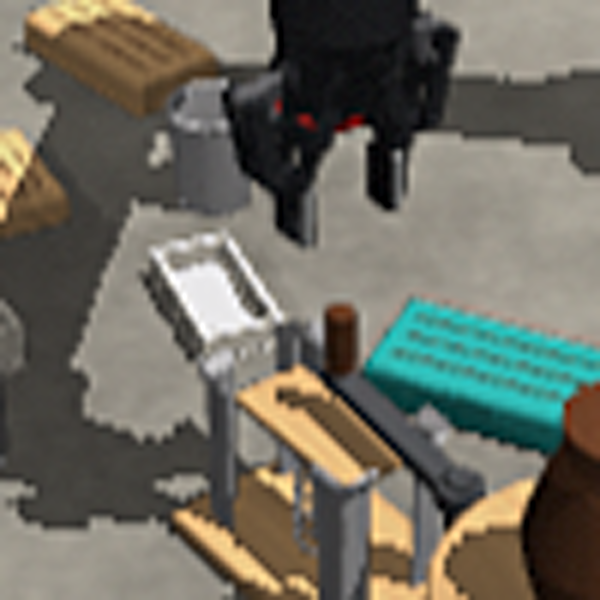

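The top view is covered by the arm link. The scene view (s4) shows both fingers at about (295,235) and (390,200), above the knob at (340,335) and straddling it. Now I'll go down and grip.

```bash
python3 -m crank '[{"slide":[0.0025,0,0.04],"twist":0},{"slide":[0.0025,0,0.084],"twist":0},{"slide":[0.0025,0,0.084],"twist":0}]' 0.4;  python3 -m crank '[{"slide":[0,0,0],"twist":0},{"slide":[0,0,0],"twist":0},{"slide":[0,0,0],"twist":0},{"slide":[0,0,0],"twist":0}]' 1 25; python3 go.py .54 .1245 .146 90
python3 - <<'E'
from h import *
s=cam("scene"); crop(s,210,160,310,260,6,"s5.png")
E
```

```text
clock: 3.22
tcp_pos: [0.5373, 0.1228, 0.1449]
tool_rot: [[0.004, 1.0, -0.006], [1.0, -0.004, -0.002], [-0.002, -0.006, -1.0]]
ft_force: [-0.2, -0.6, 0.3]
opening: 0.6
clock: 3.72
tcp_pos: [0.5384, 0.1227, 0.1466]
tool_rot: [[0.004, 1.0, -0.003], [1.0, -0.004, -0.003], [-0.003, -0.003, -1.0]]
ft_force: [-0.8, -1.4, 6.4]
opening: 0.199
3.725 [0.5384 0.1227 0.1466] [-0.8 -1.4  6.4] 0.199 [ 10.3  28.2 -33.8 107.9  20.1  50.2 -33.8]
([0.0018, 0.0015, 0.0006], -0.0041)
```

View pics/s5.png

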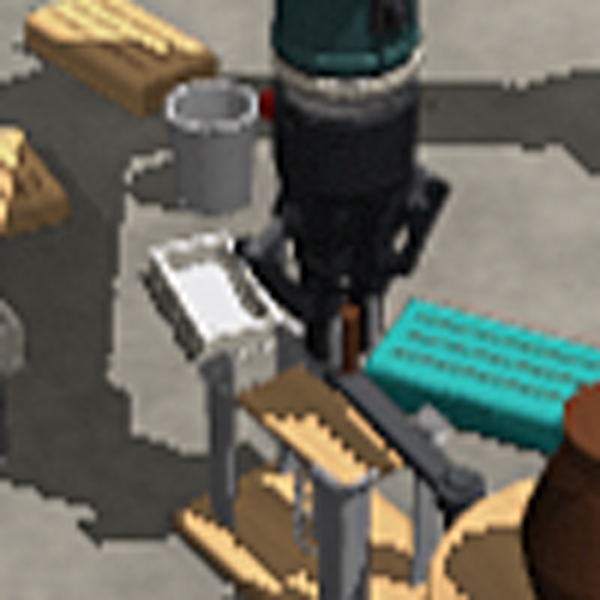

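The knob is gripped: the opening is about 17 mm, and s5 shows the knob between the pads at (350,335). Now I'll swing it along the hinge arc.

```bash
python3 -m crank '[{"slide":[0.001,-0.007,-0.002],"twist":0},{"slide":[0.0047,-0.0244,-0.002],"twist":0},{"slide":[0.009,-0.035,-0.002],"twist":0},{"slide":[0.0137,-0.0455,-0.002],"twist":0},{"slide":[0.0197,-0.0553,-0.002],"twist":0},{"slide":[0.0266,-0.0645,-0.002],"twist":0},{"slide":[0.0345,-0.073,-0.002],"twist":0},{"slide":[0.0431,-0.0805,-0.002],"twist":0},{"slide":[0.0525,-0.0873,-0.002],"twist":0},{"slide":[0.0624,-0.0929,-0.002],"twist":0},{"slide":[0.073,-0.0976,-0.002],"twist":0},{"slide":[0.0838,-0.1012,-0.002],"twist":0},{"slide":[0.095,-0.1037,-0.002],"twist":0},{"slide":[0.1065,-0.1051,-0.002],"twist":0},{"slide":[0.1065,-0.1051,-0.002],"twist":0}]'
python3 - <<'E'
from h import *
s=cam("scene"); crop(s,210,160,310,260,6,"s6.png")
E
```

```text
clock: 5.65
tcp_pos: [0.4354, 0.2312, 0.1494]
tool_rot: [[0.003, 1.0, 0.0], [1.0, -0.003, -0.001], [-0.001, 0.0, -1.0]]
ft_force: [7.1, -2.1, -3.4]
opening: 0.202
```

View pics/s6.png

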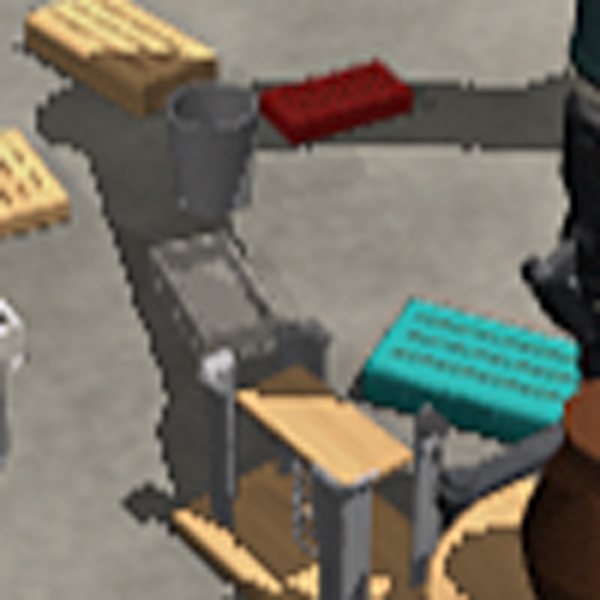

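The arm has swung to about 1.5 rad (in s6 the bar runs off to the right at (500,480)) and is clear of the corners. I'll release, retreat, and measure the holder from the clear top view along with the flask.

```bash
python3 -m crank '[{"slide":[0,0,0],"twist":0},{"slide":[0,0,0],"twist":0},{"slide":[0,0,-0.06],"twist":0},{"slide":[0,0,-0.1],"twist":0}]' 0; python3 go.py .52 -.12 .27 85  .618 -.1995 .15 85
python3 - <<'E'
from h import *
s=cam("scene")
print("flask front base",ray(s,np.array([313,374])/1.5625-.5,0)); 
c=-np.array(s["R"]).T@np.array(s["t"]); p=ray(s,np.array([313,374])/1.5625-.5,0); d=(p-c)[:2]; d/=np.linalg.norm(d); print("flask c",p[:2]+.037*d)
E
```

```text
clock: 6.2
tcp_pos: [0.435, 0.2323, 0.2516]
tool_rot: [[0.002, 1.0, 0.001], [1.0, -0.002, 0.0], [0.0, 0.001, -1.0]]
ft_force: [0.9, -0.1, 0.8]
opening: 0.996
6.2 [0.435  0.2323 0.2516] [ 0.9 -0.1  0.8] 0.996 [  3.9  15.1 -41.4 110.   11.6  59.  -42.7]
([-0.3521, 0.0857, -0.0183], 0.0853)
([-0.4314, 0.1837, 0.1017], 0.0853)
flask front base [ 0.69381552 -0.07867999  0.        ]
flask c [ 0.67832973 -0.11228342]
```

```bash
python3 -m crank '[{"slide":[-0.2,0.06,-0.02],"twist":0.085},{"slide":[-0.44,0.085,-0.02],"twist":0.085},{"slide":[-0.44,0.085,-0.02],"twist":0.085},{"slide":[-0.44,0.085,-0.02],"twist":0.085},{"slide":[-0.44,0.085,-0.02],"twist":0.085},{"slide":[-0.44,0.085,-0.02],"twist":0.085},{"slide":[-0.4415,0.14,0],"twist":0.085},{"slide":[-0.4415,0.181,0.06],"twist":0.085},{"slide":[-0.4415,0.181,0.11],"twist":0.085},{"slide":[-0.4415,0.181,0.11],"twist":0.085},{"slide":[-0.4415,0.181,0.11],"twist":0.085}]' 0; python3 go.py .6171 -.2095 .09 85 .6171 -.2095 .01 85
python3 - <<'E'
from h import *
t=cam("top"); s=cam("scene"); crop(s,155,100,255,235,4.4,"s7.png"); crop(t,176,152,250,194,10.8,"t7.png"); crop(t,240,120,400,220,4,"t7b.png")
E
```

```text
clock: 7.62
tcp_pos: [0.618, -0.2066, 0.1464]
tool_rot: [[0.086, 0.996, 0.007], [0.996, -0.086, 0.004], [0.004, 0.006, -1.0]]
ft_force: [-0.7, -0.8, 0.8]
opening: 0.999
7.625 [ 0.618  -0.2066  0.1464] [-0.7 -0.8  0.8] 0.999 [ 32.1  34.3 -23.   94.5  15.4  54.   -1.3]
([-0.0032, -0.001, 0.0563], 0.0014)
([-0.0035, -0.0015, 0.1363], 0.0014)
```

View pics/t7.png

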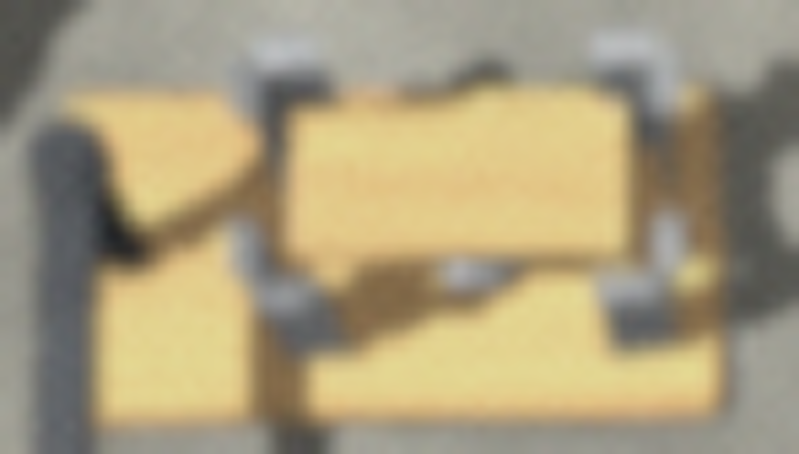

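View pics/s7.png

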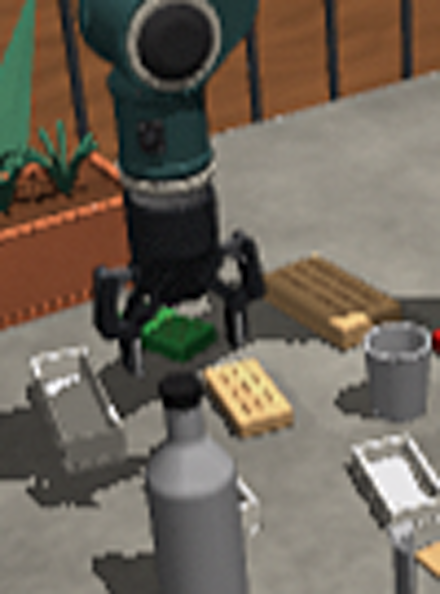

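View pics/t7b.png

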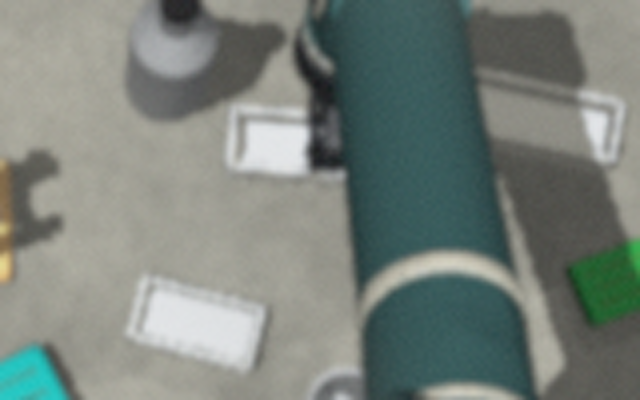

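In t7 the keeper arm points straight down-image at (65,300), well clear. The platform corners are (290,97), (632,92), (632,252), (285,258). The gripper is over dish A, so I'll go down and grip.

```bash
python3 -m crank '[{"slide":[-0.0034,-0.0014,0.03],"twist":0},{"slide":[-0.0034,-0.0014,0.07],"twist":0},{"slide":[-0.0034,-0.0014,0.11],"twist":0},{"slide":[-0.0034,-0.0014,0.136],"twist":0},{"slide":[-0.0034,-0.0014,0.136],"twist":0}]' 0; python3 -m crank '[{"slide":[0,0,0],"twist":0},{"slide":[0,0,0],"twist":0},{"slide":[0,0,0],"twist":0}]' 1 45
python3 - <<'E'
from h import *
t=cam("top")
T=lambda x,y:np.array([176+x/10.8-.5,152+y/10.8-.5])
P=np.array([ray(t,T(*p),.105) for p in((290,97),(632,92),(632,252),(285,258))]); print(np.round(P,4),P.mean(0))
l=(P[0]+P[3]-P[1]-P[2])/2; print(np.linalg.norm(l),np.degrees(np.arctan2(l[1],l[0])))
B=np.array([ray(t,T(*p),.015) for p in((62,92),(722,92),(722,415),(60,422))]);l=(B[0]+B[3]-B[1]-B[2])/2; print(np.degrees(np.arctan2(l[1],l[0])))
for z in(.123,.117):
  L=np.array([ray(t,T(*p),z) for p in((238,38),(678,36))]);print(L)
E
```

```text
clock: 8.35
tcp_pos: [0.6188, -0.21, 0.014]
tool_rot: [[0.086, 0.996, 0.011], [0.996, -0.086, 0.002], [0.003, 0.011, -1.0]]
ft_force: [0.8, -0.4, 0.2]
opening: 0.997
clock: 8.72
tcp_pos: [0.6204, -0.2105, 0.0171]
tool_rot: [[0.086, 0.996, 0.015], [0.996, -0.086, 0.0], [0.001, 0.015, -1.0]]
ft_force: [-1.8, -0.7, 6.8]
opening: 0.667
[[0.578  0.1757 0.105 ]
 [0.5799 0.0704 0.105 ]
 [0.5292 0.0698 0.105 ]
 [0.5271 0.1759 0.105 ]] [0.55356303 0.12294625 0.105     ]
0.10569190146554028 91.102134256898
90.46514870816952
[[0.59166491 0.189902   0.123     ]
 [0.59267366 0.05576299 0.123     ]]
[[0.59338973 0.19068151 0.117     ]
 [0.59440269 0.05598187 0.117     ]]
```

Dish A is gripped (about 57 mm). The holder centre is (0.5535,0.123) with yaw about 91°. Lifting.

```bash
python3 -m crank '[{"slide":[0,0,-0.03],"twist":0},{"slide":[0,0,-0.08],"twist":0},{"slide":[0,0,-0.13],"twist":0},{"slide":[0,-0.05,-0.165],"twist":0},{"slide":[0,-0.09,-0.165],"twist":0},{"slide":[0,-0.09,-0.165],"twist":0},{"slide":[0,-0.09,-0.165],"twist":0}]' 1 45; python3 go.py .5537 .1123 .18 91.2
python3 - <<'E'
from h import *
t=cam("top"); s=cam("scene"); crop(s,155,80,285,235,4.2,"s8.png"); crop(t,240,120,400,220,4,"t8b.png")
E
```

```text
clock: 9.65
tcp_pos: [0.5291, -0.2031, 0.1819]
tool_rot: [[0.086, 0.996, 0.017], [0.996, -0.086, -0.001], [0.001, 0.017, -1.0]]
ft_force: [-0.2, 0.9, -2.3]
opening: 0.67
9.65 [ 0.5291 -0.2031  0.1819] [-0.2  0.9 -2.3] 0.67 [ 37.9  24.2 -25.4 105.7  12.7  51.9   1.9]
([0.3163, -0.0026, 0.0021], -0.1069)
```

View pics/s8.png

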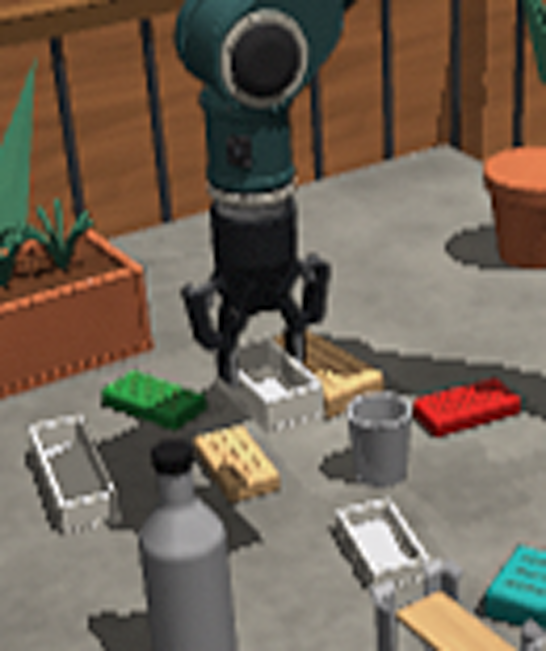

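The deep dish hangs level in s8 (280,385) and its weight reads 2.3 N, which matches 0.22 kg. Next, over the holder.

```bash
python3 -m crank '[{"slide":[0.05,-0.001,0],"twist":-0.05},{"slide":[0.11,-0.002,0],"twist":-0.107},{"slide":[0.17,-0.0026,0],"twist":-0.107},{"slide":[0.23,-0.0026,0],"twist":-0.107},{"slide":[0.28,-0.0026,0],"twist":-0.107},{"slide":[0.316,-0.0026,0],"twist":-0.107},{"slide":[0.316,-0.0026,0],"twist":-0.107},{"slide":[0.316,-0.0026,0],"twist":-0.107},{"slide":[0.316,-0.0026,0],"twist":-0.107}]' 1 45; python3 go.py .5537 .1123 .145 91.2
python3 - <<'E'
from h import *
t=cam("top"); s=cam("scene"); crop(s,225,150,305,270,5,"s9.png"); crop(t,170,120,270,205,7,"t9.png"); print(manip.sense()["tool_rot"])
E
```

```text
clock: 10.88
tcp_pos: [0.554, 0.1109, 0.1813]
tool_rot: [[-0.019, 1.0, 0.016], [1.0, 0.019, -0.0], [-0.001, 0.016, -1.0]]
ft_force: [1.1, -0.4, -2.3]
opening: 0.666
10.875 [0.554  0.1109 0.1813] [ 1.1 -0.4 -2.3] 0.666 [  9.7  25.3 -31.  105.6  16.5  52.7 -27.7]
([0.0014, -0.0009, 0.0363], -0.0015)
[[-1.95700835e-02  9.99679920e-01  1.60333664e-02]
 [ 9.99808341e-01  1.95762383e-02 -2.27003933e-04]
 [-5.40804276e-04  1.60258510e-02 -9.99871432e-01]]
```

View pics/s9.png

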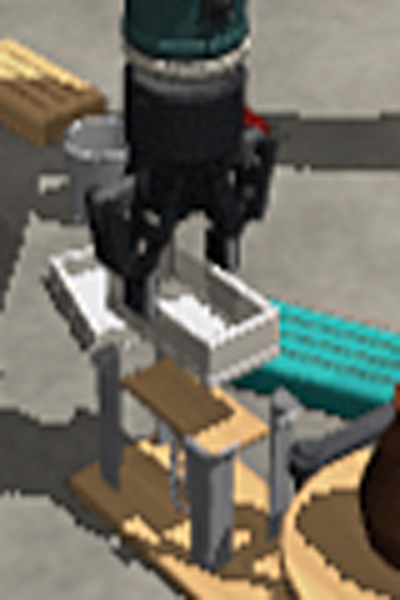

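View pics/t9.png

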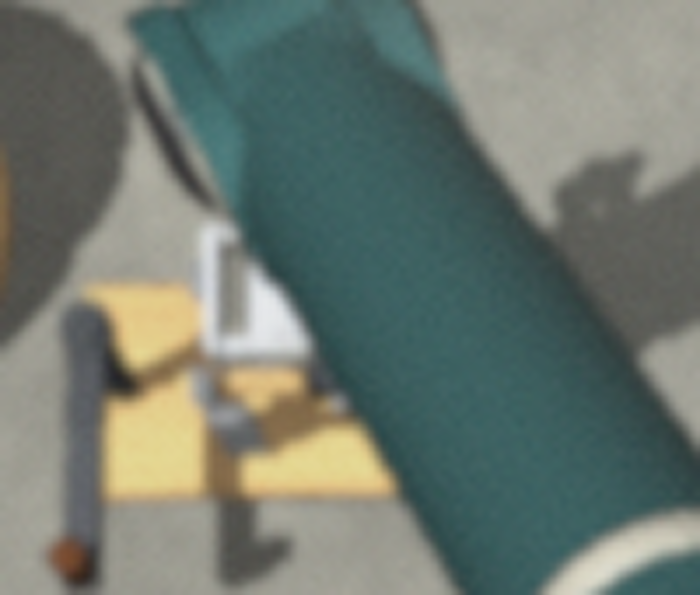

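Run:
```python
from h import *
t=cam("top");s=cam("scene")
T=lambda x,y:np.array([170+x/7-.5,120+y/7-.5])
for n,p,z in(("TL rim",(202,224),.2),("BL rim",(203,345),.2),("BL bottom",(203,362),.164)): print(n,np.round(ray(t,T(*p),z),4))
S=lambda x,y:np.array([225+x/5-.5,150+y/5-.5])
for p in((276,316),(210,350)): print(np.round(ray(s,S(*p),.2),4))
```

```text
TL rim [0.5809 0.1777 0.2   ]
BL rim [0.5253 0.1757 0.2   ]
BL bottom [0.5265 0.18   0.164 ]
[0.5295 0.1792 0.2   ]
[0.5844 0.1816 0.2   ]
```

The dish ends at y of about 0.178 (0.178 expected) and its centre x is about 0.553–0.557, so it is aligned within the play. Lowering.

```bash
python3 -m crank '[{"slide":[0.001,-0.0005,0.02],"twist":0},{"slide":[0.001,-0.0005,0.035],"twist":0},{"slide":[0.001,-0.0005,0.045],"twist":0},{"slide":[0.001,-0.0005,0.055],"twist":0},{"slide":[0.001,-0.0005,0.06],"twist":0}]' 1 45; python3 -m crank '[{"slide":[0,0,0.01],"twist":0},{"slide":[0,0,0.02],"twist":0},{"slide":[0,0,0.027],"twist":0},{"slide":[0,0,0.03],"twist":0},{"slide":[0,0,0.03],"twist":0}]'
python3 - <<'E'
from h import *
t=cam("top"); s=cam("scene"); crop(s,225,150,305,270,5,"s10.png")
E
```

```text
clock: 11.7
tcp_pos: [0.5542, 0.1124, 0.1211]
tool_rot: [[-0.02, 1.0, 0.016], [1.0, 0.02, -0.0], [-0.001, 0.016, -1.0]]
ft_force: [-1.3, -0.3, -0.0]
opening: 0.668
clock: 12.32
tcp_pos: [0.5546, 0.1124, 0.0907]
tool_rot: [[-0.02, 1.0, 0.015], [1.0, 0.02, -0.0], [-0.001, 0.015, -1.0]]
ft_force: [-0.2, 0.4, -2.3]
opening: 0.666
```

View pics/s10.png

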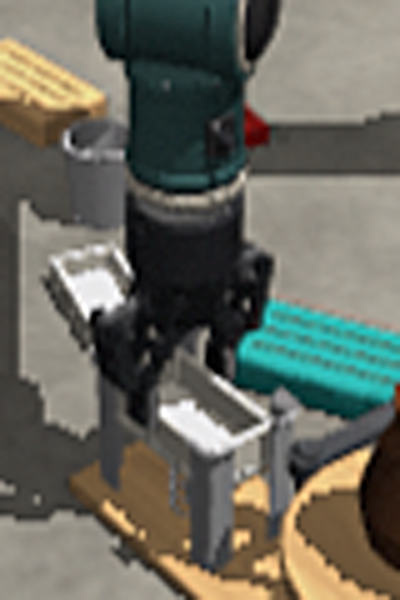

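The dish sits between the corners (s10 at 210,420), rim close to flush. Releasing and rising.

```bash
python3 -m crank '[{"slide":[0,0,0],"twist":0},{"slide":[0,0,0],"twist":0},{"slide":[0,0,-0.03],"twist":0},{"slide":[0,0,-0.08],"twist":0},{"slide":[0,0,-0.11],"twist":0},{"slide":[-0.06,-0.03,-0.11],"twist":0},{"slide":[-0.12,-0.06,-0.11],"twist":0},{"slide":[-0.18,-0.09,-0.11],"twist":0},{"slide":[-0.222,-0.0935,-0.08],"twist":0.15},{"slide":[-0.2265,-0.0985,-0.05],"twist":0.28},{"slide":[-0.2265,-0.0985,-0.05],"twist":0.28},{"slide":[-0.2265,-0.0985,-0.05],"twist":0.28}]' 0; python3 go.py .4595 -.1147 .09 74.9 .4595 -.1147 .008 74.9
python3 - <<'E'
from h import *
t=cam("top"); s=cam("scene"); crop(s,225,150,305,270,5,"s11.png"); crop(t,170,120,270,205,7,"t11.png")
E
```

```text
clock: 13.92
tcp_pos: [0.4609, -0.1153, 0.1406]
tool_rot: [[0.253, 0.967, 0.017], [0.967, -0.253, -0.0], [0.004, 0.016, -1.0]]
ft_force: [0.3, 0.2, 0.4]
opening: 1.004
13.925 [ 0.4609 -0.1153  0.1406] [0.3 0.2 0.4] 1.004 [ 31.5  19.3 -24.9 119.6  11.7  42.5 -15.4]
([0.0, -0.0023, 0.0506], 0.0076)
([-0.0003, -0.0036, 0.1326], 0.0076)
```

View pics/s11.png

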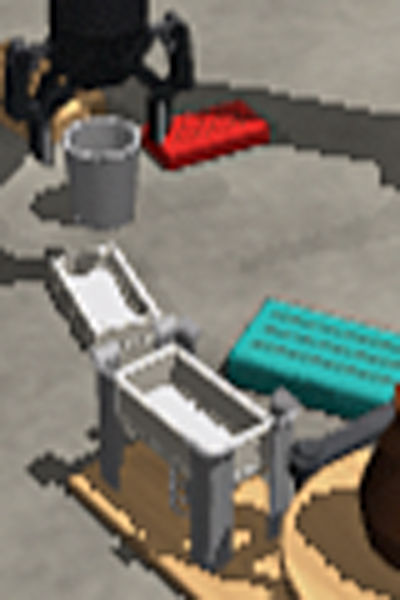

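View pics/t11.png

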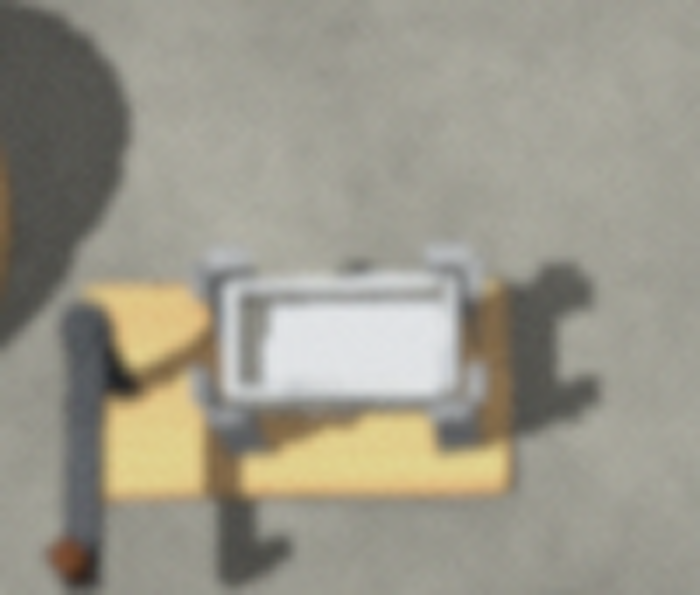

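The deep dish sits evenly between all four corners (t11 rim (222,275)–(460,400)). Now the shallow dish.

```bash
python3 - <<'E'
from h import *
t=cam("top")
T=lambda x,y:np.array([170+x/7-.5,120+y/7-.5])
P=np.array([ray(t,T(*p),.112) for p in((222,275),(460,272),(460,400),(222,405))]);print(P,P.mean(0))
E
python3 -m crank '[{"slide":[0,-0.003,0.04],"twist":0.007},{"slide":[0,-0.003,0.08],"twist":0.007},{"slide":[0,-0.0035,0.115],"twist":0.007},{"slide":[0,-0.0036,0.135],"twist":0.007},{"slide":[0,-0.0036,0.135],"twist":0.007},{"slide":[0,-0.0036,0.135],"twist":0.007}]' 0; python3 -m crank '[{"slide":[0,0,0],"twist":0},{"slide":[0,0,0],"twist":0},{"slide":[0,0,0],"twist":0},{"slide":[0,0,0],"twist":0}]' 1 45
```

```text
[[0.58191045 0.17878255 0.112     ]
 [0.58369591 0.06619354 0.112     ]
 [0.52145598 0.06549057 0.112     ]
 [0.51874023 0.17708035 0.112     ]] [0.55145064 0.12188675 0.112     ]
clock: 14.82
tcp_pos: [0.4609, -0.1145, 0.0067]
tool_rot: [[0.26, 0.965, 0.019], [0.966, -0.26, -0.001], [0.004, 0.019, -1.0]]
ft_force: [0.4, 0.3, 0.4]
opening: 0.998
clock: 15.32
tcp_pos: [0.4618, -0.1147, 0.0081]
tool_rot: [[0.26, 0.965, 0.021], [0.966, -0.26, -0.002], [0.004, 0.021, -1.0]]
ft_force: [-1.6, 1.2, 7.5]
opening: 0.667
```

```bash
python3 -m crank '[{"slide":[0,0,-0.03],"twist":0},{"slide":[0,0,-0.08],"twist":0},{"slide":[0,0,-0.13],"twist":0},{"slide":[0,0,-0.17],"twist":0},{"slide":[0,0,-0.175],"twist":0},{"slide":[0,0,-0.175],"twist":0}]' 1 45; python3 go.py .5535 .1228 .18 91.2
```

```text
clock: 16.08
tcp_pos: [0.4575, -0.1146, 0.1828]
tool_rot: [[0.261, 0.965, 0.021], [0.965, -0.261, -0.002], [0.003, 0.021, -1.0]]
ft_force: [0.2, -0.3, -2.2]
opening: 0.663
16.075 [ 0.4575 -0.1146  0.1828] [ 0.2 -0.3 -2.2] 0.663 [ 34.1  15.2 -27.3 118.1   9.4  47.5 -13.8]
([0.2542, 0.0308, 0.0042], -0.2846)
```

```bash
python3 -m crank '[{"slide":[0.05,0.006,0.0],"twist":-0.07},{"slide":[0.11,0.012,0.0],"twist":-0.15},{"slide":[0.17,0.02,0.0],"twist":-0.23},{"slide":[0.22,0.026,0.0],"twist":-0.284},{"slide":[0.254,0.031,0.0],"twist":-0.284},{"slide":[0.254,0.031,0.0],"twist":-0.284},{"slide":[0.254,0.031,0.0],"twist":-0.284},{"slide":[0.254,0.031,0.0],"twist":-0.284}]' 1 45; python3 go.py .5535 .1228 .15 91.2
python3 - <<'E'
from h import *
t=cam("top"); s=cam("scene"); crop(s,225,150,305,270,5,"s12.png"); crop(t,170,120,270,205,7,"t12.png")
E
```

```text
clock: 17.08
tcp_pos: [0.553, 0.1209, 0.1833]
tool_rot: [[-0.018, 1.0, 0.019], [1.0, 0.019, -0.003], [-0.004, 0.019, -1.0]]
ft_force: [0.8, 0.4, -1.4]
opening: 0.663
17.075 [0.553  0.1209 0.1833] [ 0.8  0.4 -1.4] 0.663 [ 10.1  25.6 -33.  105.4  17.9  53.1 -30. ]
([0.002, -0.0001, 0.0333], -0.0025)
```

View pics/s12.png

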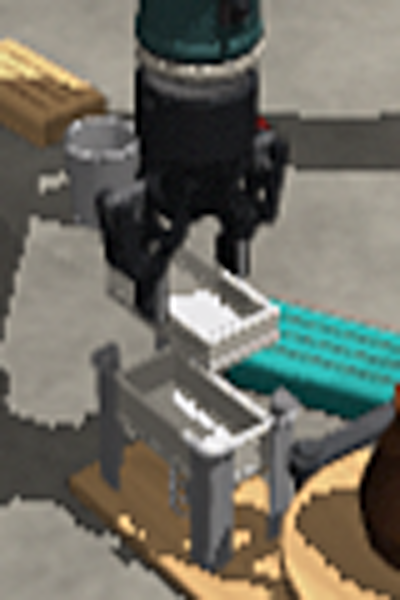

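View pics/t12.png

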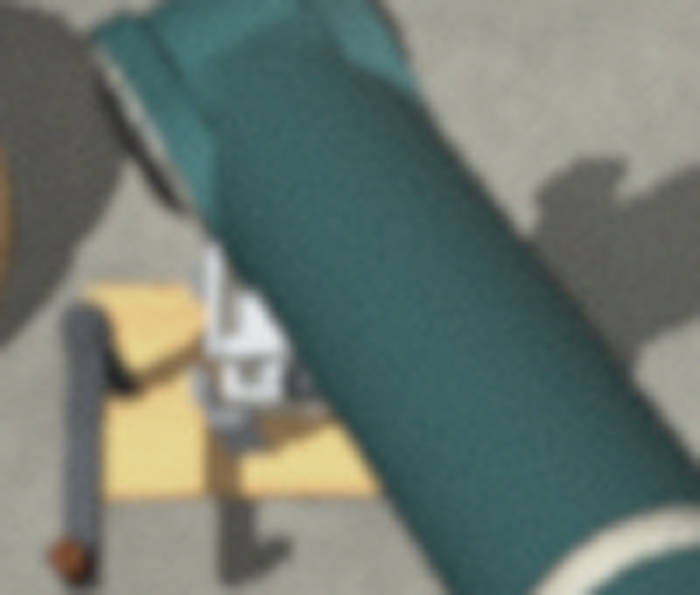

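The shallow dish is over the deep one and aligned (s12: shallow at (220,310), deep at (195,400)). Lowering.

```bash
python3 -m crank '[{"slide":[0.0018,0,0.02],"twist":0},{"slide":[0.0018,0,0.035],"twist":0},{"slide":[0.0018,0,0.048],"twist":0},{"slide":[0.0018,0,0.057],"twist":0},{"slide":[0.0018,0,0.062],"twist":0},{"slide":[0.0018,0,0.065],"twist":0}]' 1 45; python3 -m crank '[{"slide":[0,0,0.008],"twist":0},{"slide":[0,0,0.016],"twist":0},{"slide":[0,0,0.024],"twist":0},{"slide":[0,0,0.024],"twist":0}]'
python3 - <<'E'
from h import *
t=cam("top"); s=cam("scene"); crop(s,225,150,305,270,5,"s13.png")
E
```

```text
clock: 17.92
tcp_pos: [0.5548, 0.123, 0.1188]
tool_rot: [[-0.019, 1.0, 0.021], [1.0, 0.019, -0.003], [-0.003, 0.02, -1.0]]
ft_force: [0.4, 0.4, -0.8]
opening: 0.664
clock: 18.42
tcp_pos: [0.5551, 0.123, 0.0941]
tool_rot: [[-0.019, 1.0, 0.02], [1.0, 0.019, -0.003], [-0.003, 0.02, -1.0]]
ft_force: [-0.2, -0.1, -1.8]
opening: 0.666
```

View pics/s13.png

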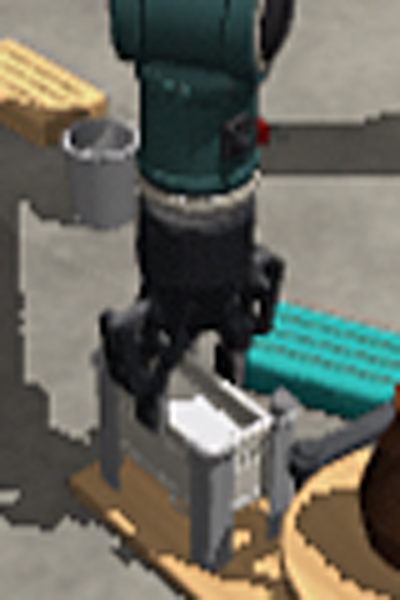

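Both dishes sit nested level between the corners, rim near flush (s13 at 215,410). Releasing and going for the lid.

```bash
python3 -m crank '[{"slide":[0,0,0],"twist":0},{"slide":[0,0,0],"twist":0},{"slide":[0,0,-0.03],"twist":0},{"slide":[0,0,-0.08],"twist":0},{"slide":[0,0,-0.11],"twist":0},{"slide":[-0.05,-0.02,-0.11],"twist":0},{"slide":[-0.11,-0.04,-0.11],"twist":0},{"slide":[-0.17,-0.055,-0.11],"twist":0.1},{"slide":[-0.23,-0.06,-0.11],"twist":0.2},{"slide":[-0.29,-0.06,-0.1],"twist":0.206},{"slide":[-0.35,-0.06,-0.08],"twist":0.206},{"slide":[-0.41,-0.065,-0.06],"twist":0.206},{"slide":[-0.45,-0.068,-0.05],"twist":0.206},{"slide":[-0.4505,-0.068,-0.04],"twist":0.206},{"slide":[-0.4505,-0.068,-0.04],"twist":0.206}]' 0; python3 go.py .4958 -.3289 .002 79.4
python3 - <<'E'
from h import *
t=cam("top"); s=cam("scene"); crop(s,225,150,305,270,5,"s14.png"); crop(t,170,120,270,205,7,"t14.png");crop(s,155,100,255,215,5,"s14b.png")
E
```

```text
clock: 20.4
tcp_pos: [0.4945, -0.3275, 0.1341]
tool_rot: [[0.186, 0.982, 0.019], [0.983, -0.186, -0.001], [0.002, 0.019, -1.0]]
ft_force: [1.2, 0.6, -0.2]
opening: 0.999
20.4 [ 0.4945 -0.3275  0.1341] [ 1.2  0.6 -0.2] 0.999 [ 47.6  29.7 -22.2 104.1  14.   47.9   8. ]
([-0.0014, -0.0009, 0.1321], -0.0016)
```

View pics/s14.png

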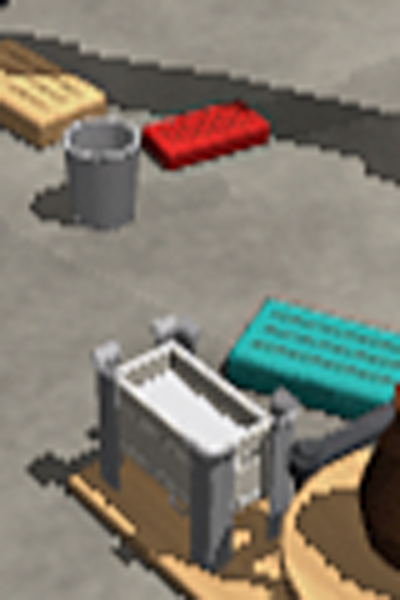

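View pics/t14.png

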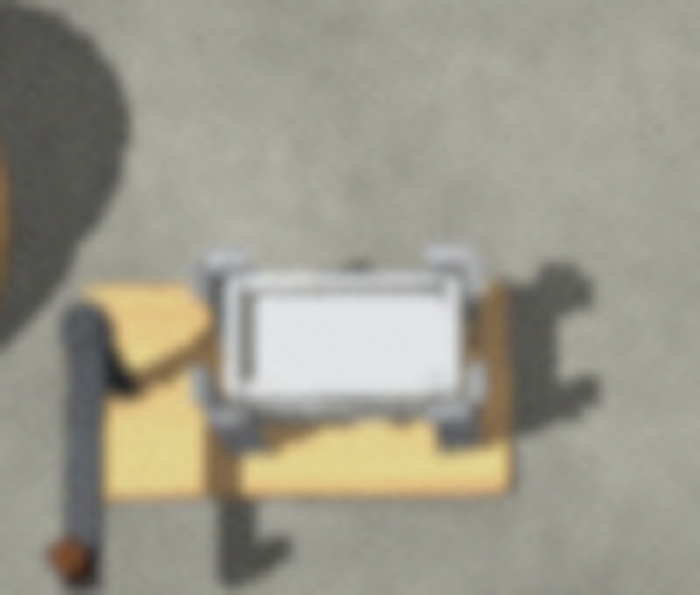

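View pics/s14b.png

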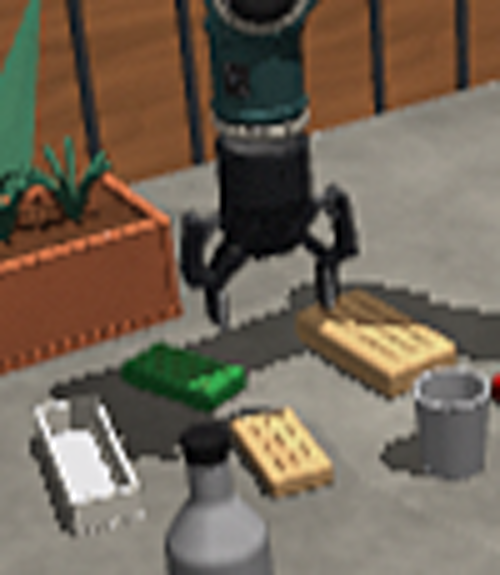

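The pile is level and centred in s14 and t14, and the gripper is above the lid (s14b at 280,450). Going down with TCP to about 3 mm.

```bash
python3 -m crank '[{"slide":[-0.0012,-0.001,0.04],"twist":0},{"slide":[-0.0012,-0.001,0.08],"twist":0},{"slide":[-0.0012,-0.0015,0.11],"twist":0},{"slide":[-0.0012,-0.0015,0.125],"twist":0},{"slide":[-0.0012,-0.0015,0.131],"twist":0},{"slide":[-0.0012,-0.0015,0.131],"twist":0}]' 0; python3 -m crank '[{"slide":[0,0,0],"twist":0},{"slide":[0,0,0],"twist":0},{"slide":[0,0,0],"twist":0},{"slide":[0,0,0],"twist":0}]' 1 45
```

```text
clock: 21.25
tcp_pos: [0.4972, -0.3282, 0.005]
tool_rot: [[0.183, 0.983, 0.022], [0.983, -0.183, -0.003], [0.001, 0.022, -1.0]]
ft_force: [0.1, 0.3, 0.7]
opening: 1.004
clock: 21.75
tcp_pos: [0.4981, -0.3287, 0.0065]
tool_rot: [[0.183, 0.983, 0.023], [0.983, -0.183, -0.004], [-0.0, 0.024, -1.0]]
ft_force: [-1.0, 0.7, 6.5]
opening: 0.67
```

```bash
python3 -m crank '[{"slide":[0,0,-0.03],"twist":0},{"slide":[0,0,-0.08],"twist":0},{"slide":[0,0,-0.13],"twist":0},{"slide":[0.03,0,-0.17],"twist":0},{"slide":[0.08,0,-0.175],"twist":0},{"slide":[0.14,0,-0.175],"twist":0},{"slide":[0.2,0,-0.175],"twist":0},{"slide":[0.26,0,-0.175],"twist":0},{"slide":[0.3,0,-0.175],"twist":0},{"slide":[0.32,0,-0.175],"twist":0},{"slide":[0.32,0,-0.175],"twist":0}]' 1 45; python3 go.py .5545 .1228 .18 91.2
python3 - <<'E'
from h import *
s=cam("scene"); crop(s,155,100,305,250,4,"s15.png")
E
```

```text
clock: 23.12
tcp_pos: [0.5527, -0.0115, 0.1819]
tool_rot: [[0.18, 0.983, 0.024], [0.984, -0.18, -0.004], [0.0, 0.024, -1.0]]
ft_force: [0.1, -1.7, 0.1]
opening: 0.664
23.125 [ 0.5527 -0.0115  0.1819] [ 0.1 -1.7  0.1] 0.664 [ 20.8  23.3 -28.8 107.7  14.7  51.1 -25.4]
([0.1324, -0.0224, 0.0014], -0.2015)
```

View pics/s15.png

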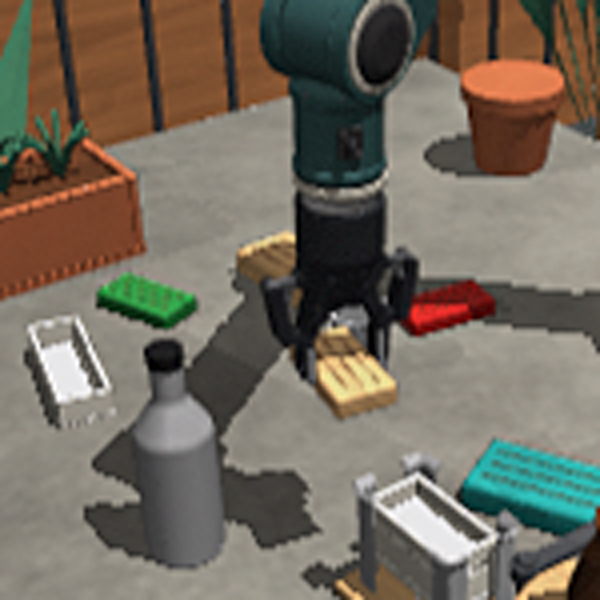

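The lid is held level (s15 at 345,375) with the grooves up. Next, over the holder.

```bash
python3 -m crank '[{"slide":[0.045,-0.007,0],"twist":-0.1},{"slide":[0.09,-0.015,0],"twist":-0.2},{"slide":[0.125,-0.022,0],"twist":-0.2},{"slide":[0.133,-0.0224,0],"twist":-0.2015},{"slide":[0.133,-0.0224,0],"twist":-0.2015},{"slide":[0.133,-0.0224,0],"twist":-0.2015}]' 1 45; python3 go.py .5545 .1228 .15 91.2
python3 - <<'E'
from h import *
s=cam("scene"); crop(s,225,150,305,270,5,"s16.png"); t=cam("top"); crop(t,170,120,270,205,7,"t16.png")
E
```

```text
clock: 23.92
tcp_pos: [0.555, 0.119, 0.1809]
tool_rot: [[-0.015, 1.0, 0.023], [1.0, 0.015, -0.006], [-0.007, 0.023, -1.0]]
ft_force: [-0.8, -0.1, -1.1]
opening: 0.66
23.925 [0.555  0.119  0.1809] [-0.8 -0.1 -1.1] 0.66 [  9.6  25.7 -32.4 105.5  18.   52.6 -30.1]
([0.004, -0.0012, 0.0308], -0.0058)
```

View pics/s16.png

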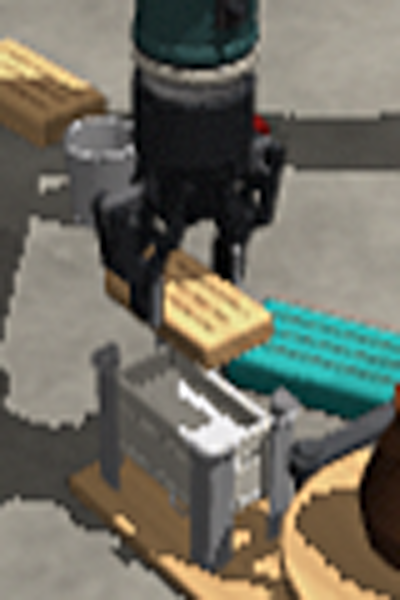

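View pics/t16.png

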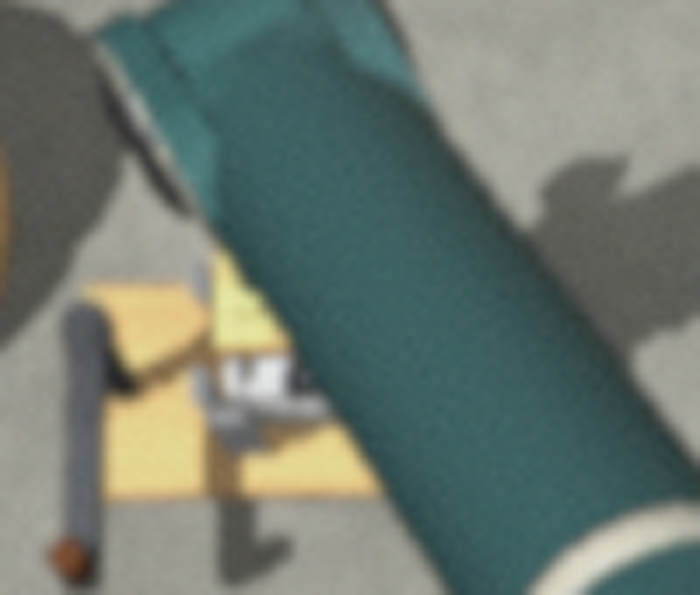

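The lid is aligned but 4 mm short along tool x, which I'll correct while lowering. Then I'll push to about 4 mm below flush.

```bash
python3 -m crank '[{"slide":[0.004,-0.001,0.01],"twist":-0.005},{"slide":[0.004,-0.001,0.025],"twist":-0.005},{"slide":[0.004,-0.001,0.04],"twist":-0.005},{"slide":[0.004,-0.001,0.052],"twist":-0.005},{"slide":[0.004,-0.001,0.06],"twist":-0.005},{"slide":[0.004,-0.001,0.063],"twist":-0.005}]' 1 45; python3 -m crank '[{"slide":[0,0,0.008],"twist":0},{"slide":[0,0,0.016],"twist":0},{"slide":[0,0,0.021],"twist":0},{"slide":[0,0,0.021],"twist":0},{"slide":[0,0,0.021],"twist":0}]'
python3 - <<'E'
from h import *
t=cam("top"); s=cam("scene"); crop(s,225,150,305,270,5,"s17.png")
E
```

```text
clock: 24.78
tcp_pos: [0.5551, 0.1231, 0.1173]
tool_rot: [[-0.021, 1.0, 0.023], [1.0, 0.021, -0.006], [-0.007, 0.022, -1.0]]
ft_force: [-1.1, -1.3, 1.1]
opening: 0.665
clock: 25.4
tcp_pos: [0.5554, 0.1228, 0.0961]
tool_rot: [[-0.021, 1.0, 0.022], [1.0, 0.021, -0.007], [-0.007, 0.022, -1.0]]
ft_force: [-0.6, -0.4, 0.1]
opening: 0.668
```

View pics/s17.png

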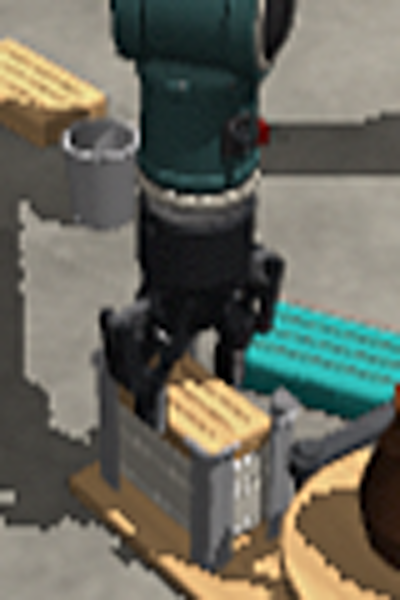

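The lid sits between the corners at about 3–5 mm below flush (s17 at 215,420). I'll release, rise, close the fingers and press on the lid's middle to check the depth by touch.

```bash
python3 -m crank '[{"slide":[0,0,0],"twist":0},{"slide":[0,0,0],"twist":0},{"slide":[0,0,-0.03],"twist":0},{"slide":[0,0,-0.06],"twist":0},{"slide":[0,0,-0.06],"twist":0}]' 0; python3 -m crank '[{"slide":[0,0,0],"twist":0},{"slide":[0,0,0],"twist":0},{"slide":[0,0,0],"twist":0},{"slide":[0,0,0],"twist":0},{"slide":[0,0,0.015],"twist":0},{"slide":[0,0,0.025],"twist":0},{"slide":[0,0,0.035],"twist":0},{"slide":[0,0,0.039],"twist":0},{"slide":[0,0,0.042],"twist":0},{"slide":[0,0,0.042],"twist":0}]' 1 30
```

```text
clock: 26.12
tcp_pos: [0.5557, 0.1237, 0.1587]
tool_rot: [[-0.021, 0.999, 0.027], [1.0, 0.021, -0.006], [-0.006, 0.027, -1.0]]
ft_force: [0.1, 0.3, 0.2]
opening: 0.997
clock: 27.38
tcp_pos: [0.5569, 0.1236, 0.1167]
tool_rot: [[-0.021, 0.999, 0.027], [1.0, 0.021, -0.006], [-0.006, 0.027, -1.0]]
ft_force: [-0.3, -0.6, 0.3]
opening: -0.0
```

```bash
python3 - <<'E'
from h import *
t=cam("top"); s=cam("scene"); crop(s,225,150,305,270,5,"s18.png")
E
python3 go.py .555 .123 .112 91
```

```text
27.475 [0.5571 0.1236 0.117 ] [ 0.7 -0.2 -0.9] 0.002 [  7.1  30.6 -30.1 107.8  22.1  45.8 -33.6]
([-0.0005, -0.0022, 0.0049], 0.0031)
```

View pics/s18.png

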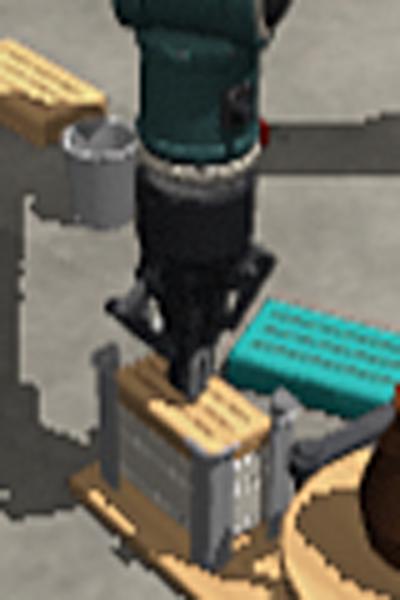

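There is no contact yet at TCP 0.117, so the lid is already below that. Continuing gently.

```bash
python3 -m crank '[{"slide":[0,-0.002,0.003],"twist":0},{"slide":[0,-0.002,0.004],"twist":0},{"slide":[0,-0.002,0.004],"twist":0}]'; python3 -m crank '[{"slide":[0,0,0.002],"twist":0},{"slide":[0,0,0.003],"twist":0},{"slide":[0,0,0.003],"twist":0}]'
```

```text
clock: 27.85
tcp_pos: [0.5552, 0.1235, 0.1129]
tool_rot: [[-0.021, 0.999, 0.028], [1.0, 0.021, -0.006], [-0.006, 0.028, -1.0]]
ft_force: [0.7, -0.7, 0.9]
opening: 0.002
clock: 28.22
tcp_pos: [0.5554, 0.1235, 0.11]
tool_rot: [[-0.021, 0.999, 0.028], [1.0, 0.021, -0.005], [-0.006, 0.028, -1.0]]
ft_force: [0.3, 0.4, 1.6]
opening: 0.001
```

```bash
python3 -m crank '[{"slide":[0,0,0.001],"twist":0},{"slide":[0,0,0.002],"twist":0},{"slide":[0,0,0.002],"twist":0}]'; python3 -m crank '[{"slide":[0,0,0.001],"twist":0},{"slide":[0,0,0.002],"twist":0},{"slide":[0,0,0.002],"twist":0}]'
```

```text
clock: 28.6
tcp_pos: [0.5556, 0.1236, 0.109]
tool_rot: [[-0.021, 0.999, 0.029], [1.0, 0.021, -0.006], [-0.007, 0.028, -1.0]]
ft_force: [-3.5, -0.8, 9.3]
opening: 0.0
clock: 28.98
tcp_pos: [0.5559, 0.1237, 0.1088]
tool_rot: [[-0.021, 0.999, 0.029], [1.0, 0.021, -0.007], [-0.008, 0.029, -1.0]]
ft_force: [-5.8, -1.1, 15.2]
opening: 0.001
```

A firm stop at z = 0.109 fits ledge + 117 − 8 mm with the ledge at 0, so the platform is on its hard stop and the lid is 8 mm below the corner tops. I'll rise, move over the knob and look.

```bash
python3 -m crank '[{"slide":[0,0,-0.05],"twist":0},{"slide":[0,0,-0.1],"twist":0},{"slide":[0.03,-0.04,-0.12],"twist":0},{"slide":[0.07,-0.08,-0.12],"twist":0},{"slide":[0.107,-0.122,-0.12],"twist":0},{"slide":[0.107,-0.122,-0.12],"twist":0},{"slide":[0.107,-0.122,-0.12],"twist":0}]' 0.4; python3 go.py .4354 .2315 .149 90
python3 - <<'E'
from h import *
s=cam("scene"); crop(s,225,150,305,270,5,"s19.png"); crop(s,238,205,296,265,10,"s19b.png"); t=cam("top"); crop(t,170,120,270,205,7,"t19.png")
E
```

```text
clock: 29.85
tcp_pos: [0.4287, 0.2284, 0.2243]
tool_rot: [[-0.02, 0.999, 0.03], [1.0, 0.021, -0.007], [-0.008, 0.03, -1.0]]
ft_force: [-0.3, 0.1, 0.7]
opening: 0.599
29.85 [0.4287 0.2284 0.2243] [-0.3  0.1  0.7] 0.599 [  1.4  15.2 -39.1 113.6  13.4  54.1 -43.3]
([0.0035, 0.0045, 0.0755], 0.0204)
```

View pics/s19.png

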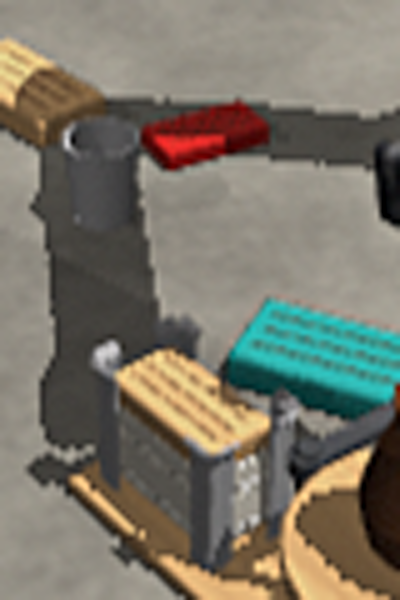

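View pics/t19.png

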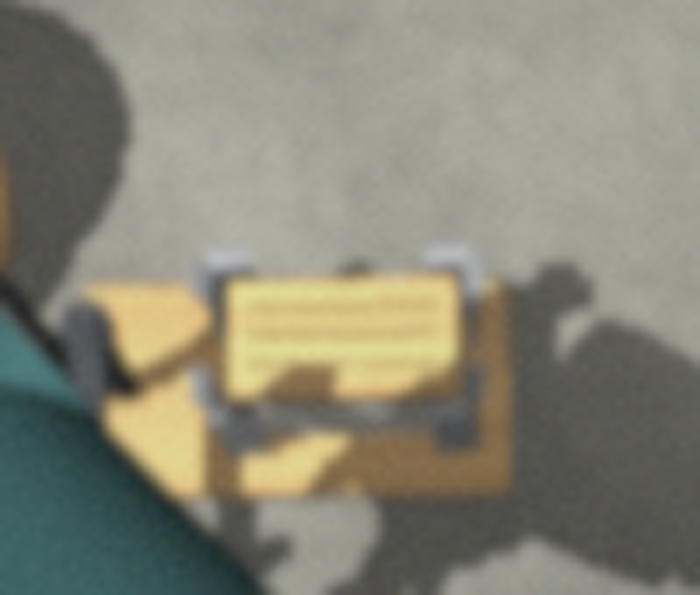

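View pics/s19b.png

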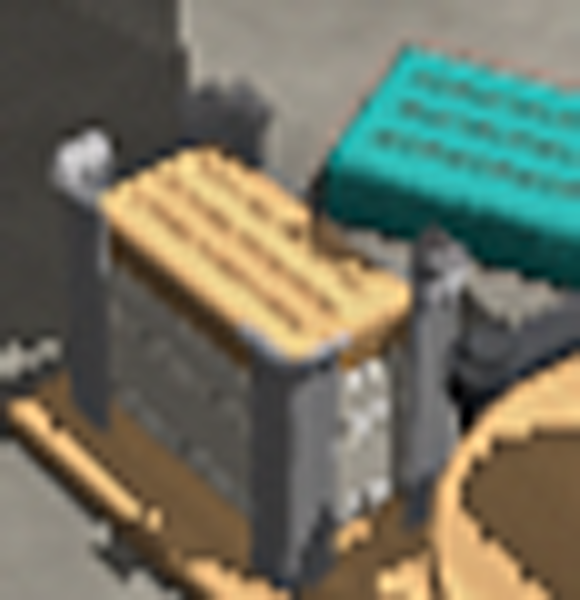

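The lid is level and below the lips in s19b, and the pile stays down. Now gripping the knob.

```bash
python3 -m crank '[{"slide":[0.0035,0.006,0.0],"twist":0.02},{"slide":[0.0035,0.006,0.03],"twist":0.02},{"slide":[0.0035,0.005,0.065],"twist":0.02},{"slide":[0.0035,0.0048,0.075],"twist":0.02},{"slide":[0.0035,0.0048,0.075],"twist":0.02}]' 0.4; python3 -m crank '[{"slide":[0,0,0],"twist":0},{"slide":[0,0,0],"twist":0},{"slide":[0,0,0],"twist":0},{"slide":[0,0,0],"twist":0}]' 1 25
python3 - <<'E'
from h import *
s=cam("scene"); crop(s,235,110,325,260,4,"s20.png")
E
```

```text
clock: 30.58
tcp_pos: [0.4365, 0.2309, 0.1491]
tool_rot: [[0.003, 1.0, 0.028], [1.0, -0.002, -0.007], [-0.007, 0.028, -1.0]]
ft_force: [-0.2, 0.4, 0.1]
opening: 0.598
clock: 31.08
tcp_pos: [0.436, 0.2313, 0.1502]
tool_rot: [[0.003, 1.0, 0.028], [1.0, -0.002, -0.007], [-0.007, 0.028, -1.0]]
ft_force: [-3.3, 0.5, 5.7]
opening: 0.202
```

View pics/s20.png

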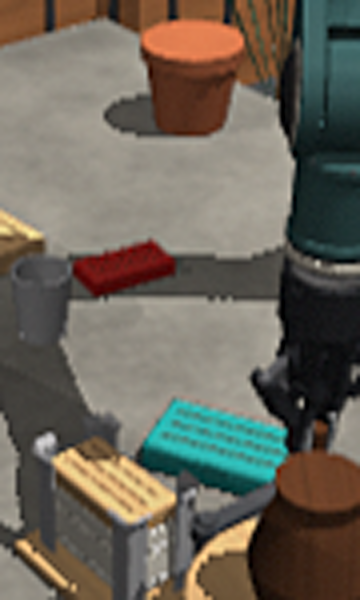

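The knob is held (opening 17 mm, s20 at (320,435)). I'll swing back along the arc to keeper angle 0, with the knob at about (0.553,0.123).

```bash
python3 -m crank '[{"slide":[-0.0131,0.0012,-0.001],"twist":0},{"slide":[-0.0244,0.0037,-0.001],"twist":0},{"slide":[-0.0353,0.0073,-0.001],"twist":0},{"slide":[-0.0458,0.012,-0.0005],"twist":0},{"slide":[-0.0557,0.0177,-0.0005],"twist":0},{"slide":[-0.0651,0.0244,0],"twist":0},{"slide":[-0.0737,0.032,0],"twist":0},{"slide":[-0.0816,0.0404,0.0005],"twist":0},{"slide":[-0.0885,0.0496,0.001],"twist":0},{"slide":[-0.0945,0.0594,0.001],"twist":0},{"slide":[-0.0995,0.0697,0.0015],"twist":0},{"slide":[-0.1035,0.0805,0.002],"twist":0},{"slide":[-0.1063,0.0917,0.0025],"twist":0},{"slide":[-0.108,0.103,0.003],"twist":0},{"slide":[-0.1086,0.1145,0.003],"twist":0},{"slide":[-0.1086,0.1168,0.003],"twist":0},{"slide":[-0.1086,0.1168,0.003],"twist":0},{"slide":[-0.1086,0.1168,0.003],"twist":0}]'
python3 - <<'E'
from h import *
s=cam("scene"); crop(s,225,150,305,270,5,"s21.png")
E
```

```text
clock: 33.38
tcp_pos: [0.5532, 0.1241, 0.1516]
tool_rot: [[0.001, 1.0, 0.029], [1.0, -0.001, -0.005], [-0.005, 0.029, -1.0]]
ft_force: [-1.7, 5.7, -2.8]
opening: 0.204
```

View pics/s21.png

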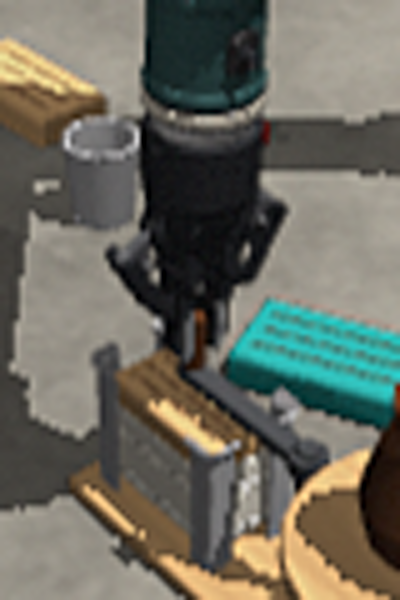

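The arm is over the lid. Releasing, retreating to the start side and checking.

```bash
python3 -m crank '[{"slide":[0,0,0],"twist":0},{"slide":[0,0,0],"twist":0},{"slide":[0,0,-0.03],"twist":0},{"slide":[0,0,-0.08],"twist":0},{"slide":[-0.03,-0.02,-0.1],"twist":0},{"slide":[-0.09,-0.04,-0.1],"twist":0},{"slide":[-0.15,-0.05,-0.1],"twist":0},{"slide":[-0.21,-0.05,-0.1],"twist":0},{"slide":[-0.25,-0.05,-0.1],"twist":0},{"slide":[-0.25,-0.05,-0.1],"twist":0}]' 0.4;  python3 - <<'E'
from h import *
s=cam("scene"); crop(s,238,205,296,265,10,"s22b.png"); t=cam("top"); crop(t,176,152,250,194,10.8,"t22.png"); cv2.imwrite("pics/t22f.png",t["img"]); cv2.imwrite("pics/s22f.png",s["img"])
E
```

```text
clock: 34.67
tcp_pos: [0.4999, -0.1302, 0.2517]
tool_rot: [[0.009, 1.0, 0.03], [1.0, -0.009, -0.007], [-0.007, 0.03, -1.0]]
ft_force: [-0.6, 0.6, 0.2]
opening: 0.603
```

View pics/s22b.png

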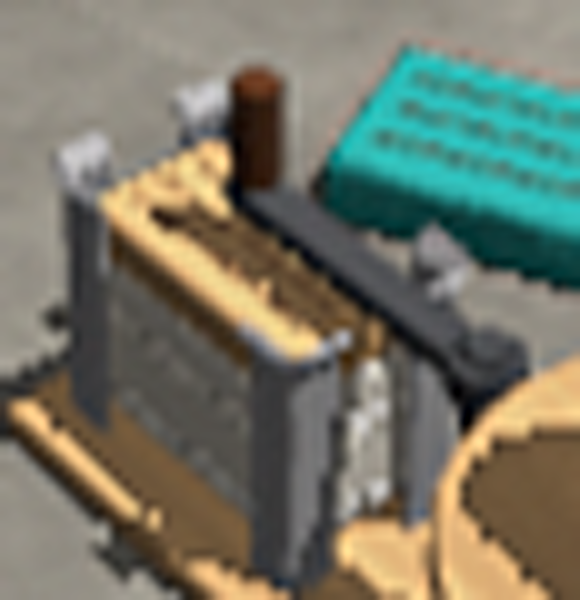

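View pics/t22.png

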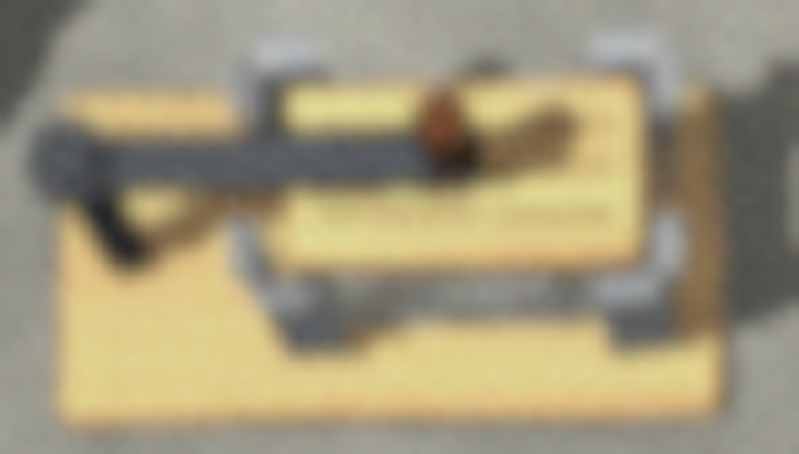

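View pics/t22f.png

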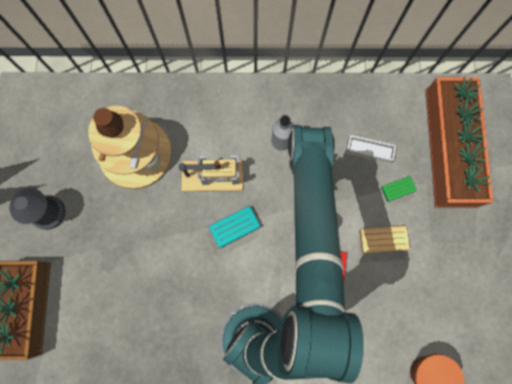

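Run:
```python
from h import *
t=cam("top"); im=t["img"]; hsv=cv2.cvtColor(im,cv2.COLOR_BGR2HSV)
# dark bar: per-column centroid
f=6; x0,y0,x1,y1=184,160,216,175
c=cv2.resize(im[y0:y1,x0:x1],None,fx=f,fy=f,interpolation=cv2.INTER_CUBIC).astype(int)
m=((c.max(2)-c.min(2))<40)&(c.max(2)<125)
pts=[]
for j in list(range(8,55,4))+list(range(100,180,4)):
    r=np.where(m[:,j])[0]
    if len(r)>8: pts.append(ray(t,[x0+(j+.5)/f-.5,y0+(np.median(r)+.5)/f-.5],.137))
P=np.array(pts); k=np.polyfit(P[:,1],P[:,0],1); print(len(P),"bar slope",k[0],"x at y=.123",np.polyval(k,.123),"at hinge",np.polyval(k,.238))
T=lambda x,y:np.array([176+x/10.8-.5,152+y/10.8-.5])
L=np.array([ray(t,T(*p),.109) for p in((287,80),(642,77),(640,262),(280,270))]);print(np.round(L,4),L.mean(0)); l=(L[0]+L[3]-L[1]-L[2]); print("lid dx/dy",l[0]/l[1])
print("knob",ray(t,T(442,112),.179))
s=cam("scene")
from scipy.optimize import least_squares
u=T(442,112); v=np.array([238+258/10-.5,205+76/10-.5])
r=least_squares(lambda X:np.r_[proj(t,X)-u,proj(s,X)-v],[.5,.2,.1]);print(r.x)
```

```text
32 bar slope -0.08902266566972815 x at y=.123 0.5530876148285567 at hinge 0.542850008276538
[[0.5823 0.1763 0.109 ]
 [0.5836 0.0672 0.109 ]
 [0.5252 0.0672 0.109 ]
 [0.5223 0.1768 0.109 ]] [0.55335647 0.12186606 0.109     ]
lid dx/dy -0.018592332820889467
knob [0.55330155 0.12241381 0.179     ]
[0.55256122 0.12286173 0.17963431]
```

The knob is at (0.553,0.1225) and the lid centre at (0.553,0.122), so the arm is over the middle to about 1 mm. In t22f the bystanders are where they were, and the arm is clear. Handing in.

Run:
```python
from h import *
a=cv2.imread("pics/scene0.png")
s=cam("scene")
print(manip.sense()["clock"]); manip.job_done()
```

```text
34.925
the job is handed in; nothing more can be done
```

I did the job in the order asked and handed it in at 34.9 s. First I swung the keeper arm out to about 1.5 rad. I then stacked the deep dish, shallow dish and small bamboo lid in the holder and pressed the pile down to the platform's stop. Last, I swung the keeper arm back over the lid.

**Last checks:**
- **Lid depth:** the firm stop came at z = 0.109 m, about 8 mm below the corner tops. The pile was still down and level in the later pictures.
- **Keeper arm:** the knob is within about 1 mm of the lid's middle, from both the top view and the two-view measurement.
- **Everything else:** the long dish and the other bystanders looked unmoved in the top view, judged by eye rather than measured. The gripper was clear of everything, with no force beyond sensor noise.

**Checks that disagreed:**
- **Arm slope:** a line fit to the dark bar in the top view gave a slope of -0.089 against the lid's -0.019. It put the hinge about 8 mm off its position from the grip arc. I put this down to the bar's side face and shadow, and trusted the knob position instead.
- **Tool tilt:** the tool had drifted to about 1.7° of tilt by the end. The dishes and lid still looked level once released.

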